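Index the sample changer and hold its inspection flap at the set angle

ROBOT

A 6-joint arm with a two-finger parallel gripper is mounted at the origin on a cart in front of the work surface, level with it; the furniture and walls round the work are solid. World frame = base frame: x ahead of the robot, y to its left, z up, the work surface at z = 0. Lengths are in m, angles in rad, forces in N, time in s.
With the tool pointing down it reaches from about 0.3 to 0.85 m from the base axis. Payload 4.2 kg.
Tool frame: the origin (TCP) lies at the very end of the fingers, on their centre line; the grasp point (between the pads) lies 19 mm behind it; y points along the fingers, z is the direction in which the jaws open and shut, and the axes are right-handed (so a half turn about y gives the same grasp; the last joint's range is limited). The gripper opens to 91 mm and grips with 3 to 60 N. Pads are 32 mm wide; open, the fingers measure 118 mm over their backs; the gripper's body (76 mm by 178 mm) begins 60 mm behind the grasp point.
Start: joints at [-1.305, 0.32, 1.565, -0, 1.257, -0.02], TCP at [0.162, -0.552, 0.214] pointing down, gripper open.
Joint ranges: [-3.11, 3.11], [-0.84, 2.01], [0.21, 2.61], [-1.34, 4.49], [0.05, 2.63], [-2.56, 2.56]. Speed limits (rad/s): [2.57, 2.57, 3.14, 3.14, 3.14, 3.14].

INTERFACE

Orientations are given as a unit quaternion [x, y, z, w].
In Python, from station import arm, viewer gives the robot as it stands.
- The arm moves only by the tool arm_command, never from a script. Its arguments are lists of equal length, an entry for each row: "translation": the shift along the tool's x, y, z in m, a list of three; "dr": the turn, a rotation vector about the tool's x, y, z in rad, a list of three; "fingers": the finger opening in m, from 0 to 0.0912. A call has 1 to 5 rows; each row shifts and turns the commanded pose from where the row before left it, along the tool's axes as they then stand; what a row does not reach is not made up. A row lasts 1/12 s, in which the tool goes at most 41.7 mm and 7.16 degrees, less where a joint would pass 70% of its speed; a pose out of reach is approached as far as the arm can. A call is refused whole if a number of a shift passes 0.0417 or a number of a turn 0.125, either way. A call with a gripper value outside its range is refused whole. The fingers move at their own pace and stop on an object; "force" is the grip in N (left out, the last holds). Time passes only in rows, so rows that do not move let the fingers close. It gives the time, the measured TCP pose, the force and the opening at its end, in the units of the state.
- arm.observe(): the state, without advancing time (a new reading comes with each control period).
- viewer.camera(name): name is "scene" or "side" or "wrist"; returns a dict with "pixels" (384x512x3 uint8, red, green, blue), "fx", "fy", "cx", "cy" (pixels), "camera_from_world" (4x4, takes a point from world to camera coordinates); the wrist camera has in their place "T_tool_cam" (4x4, takes a point from camera to tool coordinates, whose origin is the TCP and whose axes are the tool frame's). Camera axes: x right, y down, z forward; pixel columns grow to the right and rows downward; lengths in m; the calibration is good to about 2 mm. A picture is of the moment at which its call begins: read the wrist's pose just before it. There is no depth.
- arm.sign_off(): hands the job in, once; it reports no verdict.
The state is a dict: "time": time; "qpos": joint angles; "qvel": joint speeds; "joint_torque": joint torques, N m; "ee_pos": TCP position; "tcp_rot": TCP orientation; "wrist_force": force on the tool from outside, world axes, zero at the start; "moment": the same for the moment, N m; "width": opening from 0.0 (shut) to 1.0 (fully open).
Only numpy, scipy, OpenCV 4.12 (cv2) and the standard library are available. Lean on these libraries where they do the work, as an engineer would, in place of code of your own. Each camera call takes 0.05 s, during which the arm holds its last target.

TASK

Turn the black bar knob of the sample changer clockwise (seen from above) by exactly one detent position, so that the next jar clicks into place under the hood while the flap is still shut. Then take the flap by its round tab, swing it up until it lies in line with the set pointer beside it, and finish there, still holding the flap steady at that angle: it falls shut if let go. Leave the pointer and the things round about where they are.

Things in the scene. Friction and masses are not known exactly. Their poses are not given: they have to be found in the camera images.
- changer: the sample changer, fixed on the bench: grey base plate 250 x 355 x 12 mm carrying a six-place turntable (right) and a white hood frame with a hinged flap (left). Origin on the turntable's axis at bench height; x points to its far side, y to its left, where the hood is. Hood frame: x -56 to 70 mm, y 76 to 176 mm, top at z 88 mm. Turntable: aluminium disc of 118 mm radius, top at z 34 mm, six jars 29 mm wide on a 97 mm circle, tops at z 52 mm
- table (a joint): turntable angle, rad: 0 at the starting detent (it starts within 0.03 of it), growing clockwise seen from above; the next detent is at 1.047 (60 degrees). A spring roller between rim studs holds it; leaving or entering a detent takes about 0.4 to 0.5 N m, the stretch between turns almost freely, and within about 0.08 rad of a detent it is drawn in when let go
- knob_grip (a point): point on the turntable's axis inside the black bar knob, to grip there: bar 66 mm long, 14 mm thick, from z 80 to 118 mm, this point at z 100 mm. Its x and y axes turn with the table; the bar's long side lies at +30 degrees (0.524 rad) anticlockwise from this point's x axis, so at the start at +30 degrees from the changer's x axis
- flap (a joint): flap angle, rad: 0 shut (level), growing as the near edge swings up, at most 1.7; the hinge is loose and the flap (0.25 to 0.5 kg) falls shut by gravity
- flap_hinge (a point): middle of the flap's hinge axis, 65 mm to the far side and 125 mm to the left of the changer's origin, 92 mm above the bench; the axis runs along the changer's y
- flap_edge (a point): middle of the free edge of the flap, a steel plate 110 x 86 x 4 mm; 115 mm from the hinge axis. The point's x axis points from the free edge to the hinge, y along the hinge
- flap_tab (a point): centre of the black round tab that stands upright on a neck in front of the flap's free edge: a disc of 36 mm diameter, 12 mm thick along the hinge direction (grip its two flat faces), 165 mm from the hinge axis and in the flap's plane; 92 mm above the bench when shut
- pointer (a joint): angle of the set pointer, rad, measured as the flap's: the flap is in line with it when both joint values are equal; set between 0.5 and 1.0, stiff, not to be moved
- pointer_tip (a point): white ball, 12 mm wide, at the end of the dark pointer arm left of the flap beside an open quadrant with ticks; the pointer turns about the flap's hinge axis and the ball is 115 mm from it, as is the flap's free edge, 65 mm left of the flap's middle. The point's x axis points from the ball to the hinge axis
- timer: bystander: white bench timer 62 x 66 x 19 mm, loose, right of the changer near the bench edge; origin under its centre
- bottle: bystander: small clear bottle with a blue cap, 56 mm wide, 105 mm tall, loose, left of the changer; origin under its centre
- cube_rack: bystander: low blue cube rack 62 x 81 x 26 mm, loose, left of the changer near the bench edge; origin under its centre

How it is judged:
By the outcome, as a careful person would: the job done as asked, in the order asked, and still so for the second after the job is handed in, while the arm keeps its last pose, push and grip.
It also fails if it takes over 45 s, if anything falls off the work surface, if the arm or the gripper's body presses on something with over 40 N, if the wrist force passes 120 N, or if a joint passes its speed limit or range.

## Working session

There is one attempt and no reset: what is moved stays moved. The work goes in short steps, Python scripts to look and compute and a tool call to move; the robot and the scene stay as the last step left them, time stands still between calls to the robot, and variables do not carry over. Pictures are saved under pics/ and viewed, and the job is handed in when it is done.

Besides the shell and the picture viewer there is one more tool, called after "Call:" in YAML: its name, and indented under it one key for each argument. arm_command: Moves the arm, as the interface text tells. Its arguments: {"type":"object","properties":{"translation":{"type":"array","items":{"type":"array","items":{"type":"number"}}},"dr":{"type":"array","items":{"type":"array","items":{"type":"number"}}},"fingers":{"type":"array","items":{"type":"number"}},"force":{"type":"number"}},"required":["translation","dr","fingers"]}

```bash
ls; mkdir -p pics; python3 - <<'E'
from station import arm, viewer
import cv2
print(arm.observe())
for n in ("scene","side","wrist"):
    d=viewer.camera(n); cv2.imwrite(f"pics/{n}0.png",d["pixels"][:,:,::-1])
    print(n,{k:v for k,v in d.items() if k!="pixels"})
E
```

```text
pics
{'time': 0.0, 'qpos': array([-1.30497147e+00,  3.20287755e-01,  1.56567016e+00, -8.62151391e-06,
        1.25738429e+00, -1.99855683e-02]), 'qvel': array([-0.00096646,  0.00025309,  0.00206828,  0.00031961, -0.00041226,
       -0.00082364]), 'joint_torque': array([ 1.74060817e-03, -4.12457621e+01, -2.31968057e+01,  7.29765859e-02,
        4.57936130e-02, -1.51984709e-04]), 'ee_pos': array([ 0.16198733, -0.55118983,  0.2131261 ]), 'tcp_rot': array([-0.10078527,  0.70051196, -0.69928489,  0.10062784]), 'wrist_force': array([-0.55750813,  0.50158622, -0.7350319 ]), 'moment': array([ 0.00997493, -0.01262157,  0.01218358]), 'width': 1.0021955853250966}
scene {'fx': 427.1447224879233, 'fy': 427.1447224879233, 'cx': 257.98438382546857, 'cy': 199.15112291237932, 'camera_from_world': array([[ 0.83831555, -0.54498557,  0.01475707, -0.42180393],
       [-0.23041055, -0.37869755, -0.89638114,  0.17707383],
       [ 0.49410325,  0.74805006, -0.44303847,  1.15352383],
       [ 0.        ,  0.        ,  0.        ,  1.        ]])}
side {'fx': 473.9821130586882, 'fy': 473.9821130586882, 'cx': 245.732705040804, 'cy': 190.2451322541444, 'camera_from_world': array([[ 0.97714691, -0.21208894,  0.01421975, -0.50175138],
       [-0.08340318, -0.44407133, -0.89210121,  0.13350678],
       [ 0.19551938,  0.87052796, -0.45161182,  1.53412422],
       [ 0.        ,  0.        ,  0.        ,  1.        ]])}
wrist {'fx': 290.6278464522079, 'fy': 290.6278464522079, 'cx': 256.7417729254187, 'cy': 195.43577980764235, 'T_tool_cam': array([[-1.01073288e-03,  9.59967572e-01,  2.80109334e-01,
        -8.02639600e-02],
       [ 9.34095746e-04, -2.80108448e-01,  9.59967908e-01,
        -1.70327140e-01],
       [ 9.99999053e-01,  1.23192007e-03, -6.13586806e-04,
         6.69237612e-04],
       [ 0.00000000e+00,  0.00000000e+00,  0.00000000e+00,
         1.00000000e+00]])}
```

View pics/scene0.png

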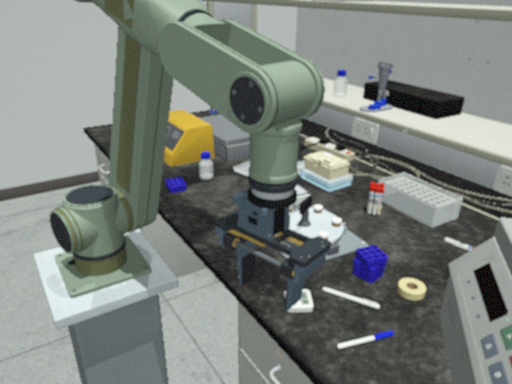

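View pics/side0.png

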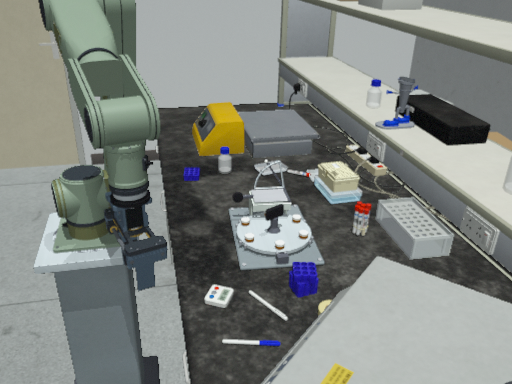

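View pics/wrist0.png

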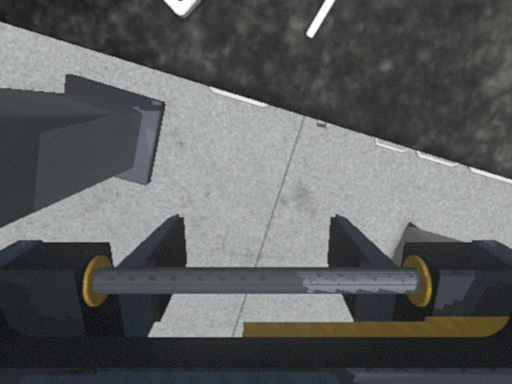

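The side view shows the changer clear of the arm: the turntable is near (275,235), the black knob (274,215), the flap tab (238,197) and the pointer and quadrant (270,170). I'll zoom in on it.

```bash
cat > h.py <<'E'
import numpy as np, cv2
from scipy.spatial.transform import Rotation as R
from station import arm, viewer
def proj(d,P):
    T=d["camera_from_world"]; c=np.asarray(P)@T[:3,:3].T+T[:3,3]
    return np.stack([d["fx"]*c[...,0]/c[...,2]+d["cx"], d["fy"]*c[...,1]/c[...,2]+d["cy"]],-1)
def ray(d,uv):
    T=d["camera_from_world"]; C=-T[:3,:3].T@T[:3,3]
    v=T[:3,:3].T@np.array([(uv[0]-d["cx"])/d["fx"],(uv[1]-d["cy"])/d["fy"],1]); return C,v/np.linalg.norm(v)
def plane(d,uv,z):
    C,v=ray(d,uv); return C+v*(z-C[2])/v[2]
def wrist():
    s=arm.observe(); d=viewer.camera("wrist")
    Tw=np.eye(4); Tw[:3,:3]=R.from_quat(s["tcp_rot"]).as_matrix(); Tw[:3,3]=s["ee_pos"]
    d["camera_from_world"]=np.linalg.inv(Tw@d["T_tool_cam"]); return d
def cam(n): return wrist() if n=="wrist" else viewer.camera(n)
def save(d,name,box=None,k=1):
    im=d["pixels"][:,:,::-1]
    if box: im=im[box[1]:box[3],box[0]:box[2]]
    cv2.imwrite("pics/"+name,cv2.resize(im,None,fx=k,fy=k,interpolation=cv2.INTER_CUBIC))
E
python3 - <<'E'
from h import *
d=cam("side"); save(d,"s1.png",(215,145,345,275),5*0.9)
g=d["pixels"].astype(int)
h=cv2.cvtColor(d["pixels"],cv2.COLOR_RGB2HSV)
m=((h[...,1]<60)&(h[...,2]>215)).astype(np.uint8)
n,l,st,c=cv2.connectedComponentsWithStats(m)
for i in range(1,n):
    if 4<st[i,4]<200 and 215<c[i][0]<345 and 145<c[i][1]<275: print(c[i].round(1),st[i,2:],plane(d,c[i],.052).round(3))
E
```

```text
[319.2 179.8] [3 3 5] [0.824 0.13  0.052]
[279. 187.] [5 1 5] [0.658 0.099 0.052]
[258. 188.] [5 1 5] [0.581 0.105 0.052]
[252.5 201.5] [2 6 6] [0.538 0.008 0.052]
[286.5 203. ] [8 1 8] [ 0.65  -0.024  0.052]
[268. 204.] [11  1 11] [ 0.586 -0.019  0.052]
[245.3 218.9] [ 9  5 33] [ 0.489 -0.102  0.052]
```

View pics/s1.png

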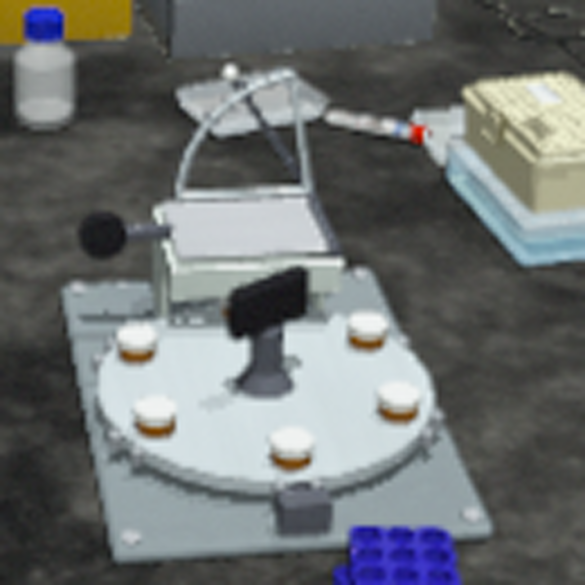

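The crop shows five jar tops (crop px (138,335), (155,408), (291,440), (399,394), (368,323)), the tab at (103,235) and the pointer ball at (231,72).

```bash
python3 - <<'E'
from h import *
from scipy.optimize import least_squares
d=cam("side")
f=lambda x,y:(215+(x+.5)/4.5-.5,145+(y+.5)/4.5-.5)
J=[(138,333),(155,407),(291,439),(399,393),(368,322)]
A=np.array([plane(d,f(*p),.052)[:2] for p in J]); print(A.round(3))
ang=np.radians([150,210,270,330,30])
r=least_squares(lambda q:(q[:2]+.097*np.c_[np.cos(ang+q[2]),np.sin(ang+q[2])]-A).ravel(),[.6,-.1,0])
print("origin,yaw",r.x,"rms",np.sqrt(np.mean(r.fun**2)))
C=np.array([plane(d,f(*p),.012)[:2] for p in [(62,290),(113,560),(492,530),(372,268)]]);print("plate",C.round(3))
x,y,t=r.x
M=R.from_euler('z',t).as_matrix();o=np.array([x,y,0])
for n,p in dict(hinge=[.065,.125,.092],tab=[-.1,.125,.092],knob=[0,0,.118],edge=[-.05,.125,.092]).items():
    P=o+M@p; print(n,P.round(3),proj(d,P).round(1),((proj(d,P)-[215,145])*4.5).round(0))
# pointer tip: intersect ray with plane y'=.19
Cc,v=ray(d,f(231,72)); Cl=M.T@(Cc-o); vl=M.T@v; s=(.19-Cl[1])/vl[1]; p=Cl+s*vl; dd=p-[.065,.19,.092]
print("tip local",p.round(3),"r",np.hypot(dd[0],dd[2]),"ang",np.arctan2(dd[2],-dd[0]))
E
```

```text
[[ 0.489 -0.1  ]
 [ 0.48  -0.199]
 [ 0.559 -0.254]
 [ 0.647 -0.213]
 [ 0.656 -0.116]]
origin,yaw [ 0.5679284  -0.15713606 -0.09133629] rms 0.0004747783137973279
plate [[ 0.46   0.042]
 [ 0.429 -0.308]
 [ 0.676 -0.323]
 [ 0.709  0.031]]
hinge [ 0.644 -0.039  0.092] [286.7 194.7] [323. 224.]
tab [ 0.48  -0.024  0.092] [237.7 196.9] [102. 233.]
knob [ 0.568 -0.157  0.118] [274.5 206.7] [268. 278.]
edge [ 0.53  -0.028  0.092] [252.7 196.2] [169. 230.]
tip local [0.002 0.19  0.19 ] r 0.11691718621850085 ang 0.999789191334583
```

```bash
cat >> h.py <<'E'
def pose():
    s=arm.observe(); return s["ee_pos"],R.from_quat(s["tcp_rot"]),s
def go(Pt,Rt,vt=.04,vr=.12,n=None):
    """constant rows: tool-frame steps to target (rotation spread first->last uniformly)"""
    p,r,s=pose(); rv=(r.inv()*Rt).as_rotvec(); dp=np.asarray(Pt)-p
    n=n or int(np.ceil(max(np.linalg.norm(dp)/vt,np.linalg.norm(rv)/vr)))
    out=[]
    for i in range(n):
        ri=r*R.from_rotvec(rv*i/n); out.append(ri.inv().apply(dp/n).round(4).tolist())
    print("n",n,"dr",(rv/n).round(4).tolist()); print(out)
def down(yaw): # tool z at world heading yaw, tool y down
    z=np.array([np.cos(yaw),np.sin(yaw),0]);y=np.array([0,0,-1.]);return R.from_matrix(np.c_[np.cross(y,z),y,z])
E
python3 - <<'E'
from h import *
p,r,s=pose(); print(r.as_matrix().round(3),s["time"],s["qpos"])
for yaw in (114.8,-65.2): 
    t=down(np.radians(yaw)); print((r.inv()*t).as_rotvec())
E
```

```text
[[-0.959 -0.     0.282]
 [-0.282  0.001 -0.959]
 [-0.    -1.    -0.001]] 0.25 [-1.30500363e+00  3.19958315e-01  1.56504790e+00 -8.60204629e-06
  1.25736199e+00 -2.00058301e-02]
[9.65107870e-05 2.99455197e+00 1.16041866e-03]
[ 7.73622955e-04 -1.47040465e-01 -6.43413994e-05]
```

```bash
python3 - <<'E'
from h import *
go([.568,-.157,.213],down(np.radians(-65.2)))
E
```

```text
n 15 dr [0.0001, -0.0098, -0.0]
[[-0.0334, 0.0001, -0.0176], [-0.0336, 0.0, -0.0173], [-0.0337, 0.0, -0.0169], [-0.0339, 0.0, -0.0166], [-0.034, 0.0, -0.0163], [-0.0342, 0.0, -0.0159], [-0.0344, 0.0, -0.0156], [-0.0345, 0.0, -0.0153], [-0.0347, 0.0, -0.0149], [-0.0348, 0.0, -0.0146], [-0.0349, 0.0, -0.0143], [-0.0351, 0.0, -0.0139], [-0.0352, 0.0, -0.0136], [-0.0353, 0.0, -0.0132], [-0.0355, 0.0, -0.0129]]
```

Call:
arm_command:
  translation:
    - [-0.0335, 0, -0.0175]
    - [-0.0335, 0, -0.0173]
    - [-0.0337, 0, -0.017]
    - [-0.034, 0, -0.0165]
    - [-0.034, 0, -0.0163]
  dr:
    - [0, -0.01, 0]
    - [0, -0.01, 0]
    - [0, -0.01, 0]
    - [0, -0.01, 0]
    - [0, -0.01, 0]
  fingers: [0.06, 0.06, 0.06, 0.06, 0.06]

```text
time: 0.67
ee_pos: [0.2984, -0.4189, 0.2139]
tcp_rot: [0.118, -0.697, 0.697, -0.118]
wrist_force: [-0.3, 0.2, 0.0]
width: 0.67
```

Call:
arm_command:
  translation:
    - [-0.034, 0, -0.016]
    - [-0.0345, 0, -0.0155]
    - [-0.0345, 0, -0.0153]
    - [-0.0347, 0, -0.015]
    - [-0.0348, 0, -0.0146]
  dr:
    - [0, -0.01, 0]
    - [0, -0.01, 0]
    - [0, -0.01, 0]
    - [0, -0.01, 0]
    - [0, -0.01, 0]
  fingers: [0.06, 0.06, 0.06, 0.06, 0.06]

```text
time: 1.08
ee_pos: [0.4336, -0.2869, 0.214]
tcp_rot: [0.136, -0.694, 0.694, -0.136]
wrist_force: [1.3, -1.1, -0.0]
width: 0.656
```

Call:
arm_command:
  translation:
    - [-0.035, 0, -0.0143]
    - [-0.035, 0, -0.014]
    - [-0.0352, 0, -0.0136]
    - [-0.0353, 0, -0.0132]
    - [-0.0355, 0, -0.013]
  dr:
    - [0, -0.01, 0]
    - [0, -0.01, 0]
    - [0, -0.01, 0]
    - [0, -0.01, 0]
    - [0, -0.01, 0]
  fingers: [0.06, 0.06, 0.06, 0.06, 0.06]

```text
time: 1.5
ee_pos: [0.5685, -0.1548, 0.2139]
tcp_rot: [0.153, -0.69, 0.69, -0.153]
wrist_force: [0.4, -0.9, -0.1]
width: 0.661
```

```bash
python3 - <<'E'
from h import *
d=cam("wrist"); save(d,"w1.png",k=1.5); np.save("w1.npy",d,allow_pickle=True)
o=np.array([.568,-.157,0]);M=R.from_euler('z',-.0905).as_matrix()
for n,p in dict(knob=[0,0,.118],e1=[.033*np.cos(.5236),.033*np.sin(.5236),.118],e2=[-.033*np.cos(.5236),-.033*np.sin(.5236),.118],tab=[-.1,.125,.11]).items(): print(n,(proj(d,o+M@p)*1.5).round())
s=cam("scene");save(s,"c1.png",(220,150,420,300),4)
E
```

```text
knob [387. 299.]
e1 [387. 248.]
e2 [387. 347.]
tab [151. 329.]
```

View pics/w1.png

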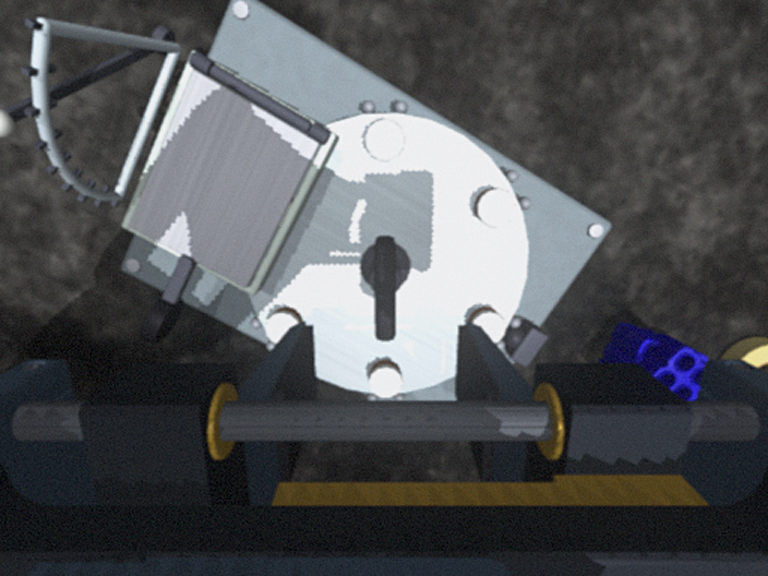

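View pics/c1.png

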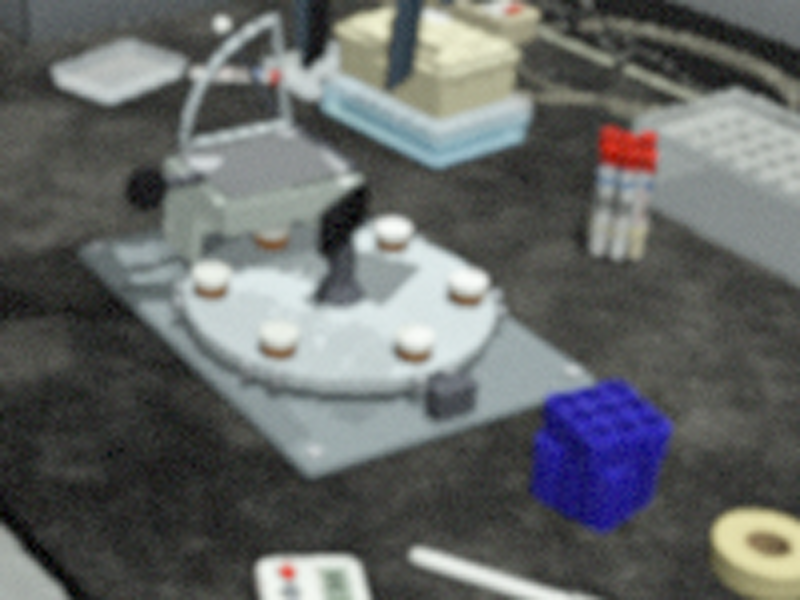

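The wrist view shows the knob bar upright from (385,237) to (385,340), between the fingers and parallel to the pads. Next I'll check its offset along the bar.

```bash
python3 - <<'E'
from h import *
d=np.load("w1.npy",allow_pickle=True).item()
g=cv2.cvtColor(d["pixels"],cv2.COLOR_RGB2GRAY)
print(g[150:236:2,256]); print(g[210,245:270])
f=lambda x,y:((x+.5)/1.5-.5,(y+.5)/1.5-.5)
for p in [(384,138),(494,206),(385,376)]: 
    q=plane(d,f(*p),.052); l=R.from_euler('z',.0905).apply(q-[.568,-.157,0]);print(l[:2].round(4),np.hypot(*l[:2]).round(4),np.degrees(np.arctan2(l[1],l[0])).round(1))
save(d,"w1k.png",(216,140,296,240),6)
E
```

```text
[162 161 167 154  56  54  62  62  62  66  59  56  61  61  64  64  64  66
  66  64  62  66  68  64  71  63  68  63  66  71  71  79  77  78  77  80
  76  73  93 239 232 231 230]
[239 236 239 237 184 104  67  71  70  78  74  71  70  69  65  65  62  67
 128 223 238 240 237 238 237]
[0.0861 0.0528] 0.101 31.5
[ 0.0861 -0.0427] 0.0961 -26.4
[-0.0765 -0.0429] 0.0877 -150.7
```

View pics/w1k.png

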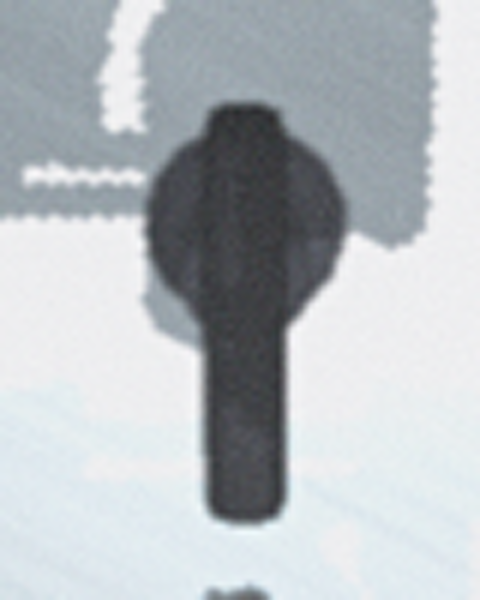

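```bash
python3 - <<'E'
from h import *
d=cam("wrist"); np.save("w2.npy",d,allow_pickle=True);save(d,"w2.png",k=1.5)
p,r,s=pose();print(p,s["time"])
g=cv2.cvtColor(d["pixels"],cv2.COLOR_RGB2GRAY).astype(int)
col=g[150:240,256]; print(np.where(col<110)[0][[0,-1]]+150)
o=np.array([.568,-.157,0]);M=R.from_euler('z',-.0905).as_matrix()
for n,p in dict(knob=[0,0,.118],e1=[.033*np.cos(.5236),.033*np.sin(.5236),.08],e2=[-.033*np.cos(.5236),-.033*np.sin(.5236),.118]).items(): print(n,(proj(d,o+M@p)).round(1))
E
```

```text
[ 0.56872901 -0.15453356  0.21328104] 1.65
[161 229]
knob [259.  202.7]
e1 [259.2 161.9]
e2 [258.7 234.5]
```

View pics/w2.png

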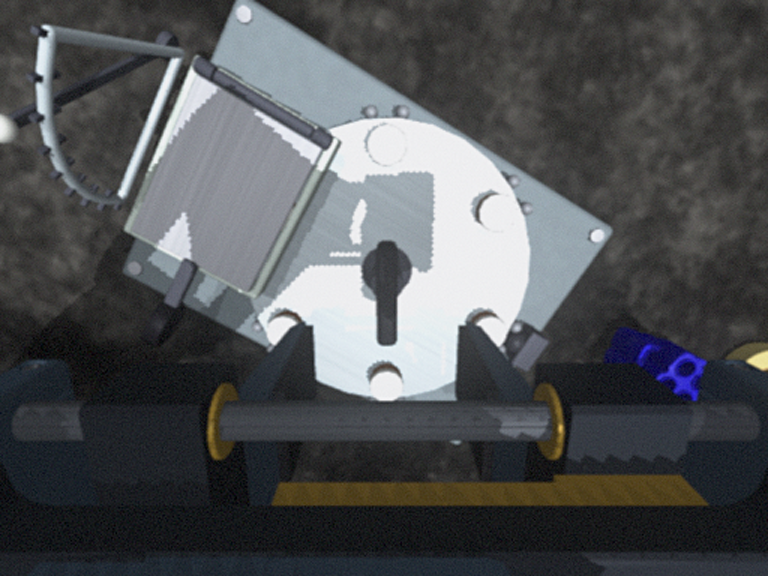

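```bash
python3 - <<'E'
from h import *
d=np.load("w2.npy",allow_pickle=True).item()
f=lambda x,y:((x+.5)/1.5-.5,(y+.5)/1.5-.5)
for p in [(386,145),(493,212),(385,380)]: 
    q=plane(d,f(*p),.052); l=R.from_euler('z',.0905).apply(q-[.568,-.157,0]);a=np.degrees(np.arctan2(l[1],l[0]));b=np.radians(round((a-30)/60)*60+30);print(l[:2].round(4),np.hypot(*l[:2]).round(4),a.round(1),(l[:2]-.097*np.array([np.cos(b),np.sin(b)])).round(4))
# plate screws? hinge-line etc: pointer ball px
C,v=ray(d,f(3,127));Ml=R.from_euler('z',.0905)
Cl=Ml.apply(C-[.568,-.157,0]);vl=Ml.apply(v);s=(.19-Cl[1])/vl[1];p=Cl+s*vl;dd=p-[.065,.19,.092];print(p,np.hypot(dd[0],dd[2]),np.arctan2(dd[2],-dd[0]))
E
```

```text
[0.0849 0.0522] 0.0996 31.6 [0.0009 0.0037]
[ 0.0846 -0.0413] 0.0942 -26.0 [0.0006 0.0072]
[-0.0768 -0.0422] 0.0877 -151.2 [0.0072 0.0063]
[0.00442313 0.19       0.19029048] 0.11545811211696907 1.0184743327325387
```

Call:
arm_command:
  translation:
    - [0, 0.035, 0]
    - [0, 0.035, 0]
    - [0, 0.03, 0]
    - [0, 0.022, 0]
    - [0, 0.01, 0]
  dr:
    - [0, 0, 0]
    - [0, 0, 0]
    - [0, 0, 0]
    - [0, 0, 0]
    - [0, 0, 0]
  fingers: [0.06, 0.06, 0.06, 0.06, 0.06]

```text
time: 2.07
ee_pos: [0.5643, -0.1568, 0.0787]
tcp_rot: [-0.155, 0.691, -0.69, 0.15]
wrist_force: [-0.9, 0.5, -0.5]
width: 0.659
```

Call:
arm_command:
  translation:
    - [0, 0, 0]
    - [0, 0, 0]
    - [0, 0, 0]
    - [0, 0, 0]
    - [0, 0, 0]
  dr:
    - [0, 0, 0]
    - [0, 0, 0]
    - [0, 0, 0]
    - [0, 0, 0]
    - [0, 0, 0]
  fingers: [0.0, 0.0, 0.0, 0.0, 0.0]
  force: 40

```text
time: 2.48
ee_pos: [0.5683, -0.1568, 0.0835]
tcp_rot: [0.152, -0.69, 0.691, -0.154]
wrist_force: [-1.0, -0.1, 0.7]
width: 0.325
```

Call:
arm_command:
  translation:
    - [0, 0, 0]
    - [0, 0, 0]
    - [0, 0, 0]
    - [0, 0, 0]
    - [0, 0, 0]
  dr:
    - [0, 0, 0]
    - [0, 0, 0]
    - [0, 0, 0]
    - [0, 0, 0]
    - [0, 0, 0]
  fingers: [0.0, 0.0, 0.0, 0.0, 0.0]

```text
time: 2.9
ee_pos: [0.5671, -0.1551, 0.0826]
tcp_rot: [-0.153, 0.691, -0.69, 0.153]
wrist_force: [-1.5, 5.6, 5.6]
width: 0.155
```

```bash
python3 - <<'E'
from h import *
p,r,s=pose();print(p,s["wrist_force"],s["moment"],s["width"]*91.2,s["qpos"])
d=cam("wrist");save(d,"w3.png",k=1.5)
E
```

```text
[ 0.56711852 -0.15513321  0.08261964] [-1.52343196  5.55956859  5.58344371] [0.5761613  0.14885731 0.23780401] 14.132250579218534 [-0.28744038  0.44967048  1.71729418  0.00183051  0.97558573  0.84587172]
```

View pics/w3.png

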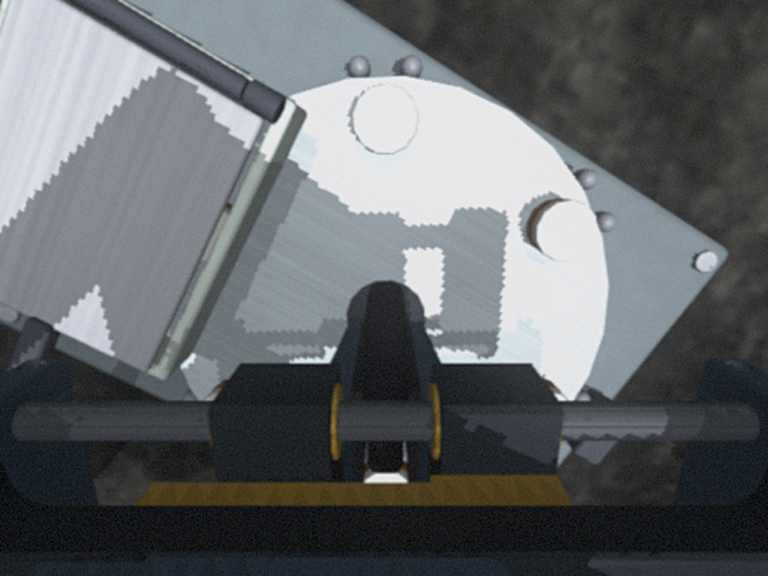

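Call:
arm_command:
  translation:
    - [0, 0, 0]
    - [0, 0, 0]
    - [0, 0, 0]
    - [0, 0, 0]
    - [0, 0, 0]
  dr:
    - [0, 0.08, 0]
    - [0, 0.1, 0]
    - [0, 0.1, 0]
    - [0, 0.1, 0]
    - [0, 0.1, 0]
  fingers: [0.0, 0.0, 0.0, 0.0, 0.0]

```text
time: 3.37
ee_pos: [0.5669, -0.1542, 0.0826]
tcp_rot: [0.017, 0.708, -0.706, -0.018]
wrist_force: [-3.0, 8.2, 5.6]
width: 0.153
```

```bash
python3 - <<'E'
from h import *
p,r,s=pose();z=r.as_matrix()[:,2];print(p,s["wrist_force"],s["moment"],s["width"]*91.2,np.degrees(np.arctan2(z[1],z[0])))
d=cam("wrist");save(d,"w4.png",k=1)
E
```

```text
[ 0.56691531 -0.15422803  0.0825992 ] [-2.98910255  8.21948461  5.55483439] [0.9219509  0.13371017 0.03739935] 13.979057425266136 -92.83704716455159
```

View pics/w4.png

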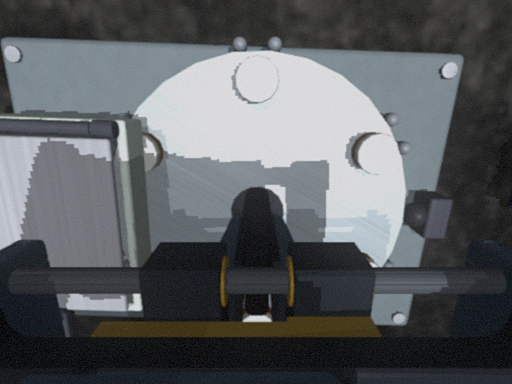

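Call:
arm_command:
  translation:
    - [0, 0, 0]
    - [0, 0, 0]
    - [0, 0, 0]
    - [0, 0, 0]
    - [0, 0, 0]
  dr:
    - [0, 0.12, 0]
    - [0, 0.12, 0]
    - [0, 0.12, 0]
    - [0, 0.11, 0]
    - [0, 0.1, 0]
  fingers: [0.0, 0.0, 0.0, 0.0, 0.0]

```text
time: 3.83
ee_pos: [0.5673, -0.1532, 0.0826]
tcp_rot: [0.215, 0.675, -0.672, -0.216]
wrist_force: [-1.0, 11.5, 5.0]
width: 0.151
```

Call:
arm_command:
  translation:
    - [0, 0, 0]
    - [0, 0, 0]
  dr:
    - [0, 0, 0]
    - [0, 0, 0]
  fingers: [0.0, 0.0]

```text
time: 4.0
ee_pos: [0.5673, -0.1532, 0.0826]
tcp_rot: [0.213, 0.676, -0.673, -0.214]
wrist_force: [-1.7, 12.2, 5.2]
width: 0.151
```

```bash
python3 - <<'E'
from h import *
p,r,s=pose();z=r.as_matrix()[:,2];print(p,s["wrist_force"],s["moment"],s["width"]*91.2,np.degrees(np.arctan2(z[1],z[0])))
d=cam("wrist");save(d,"w5.png",k=1);d=cam("side");save(d,"s5.png",(215,145,345,275),4.5)
E
```

```text
[ 0.56728424 -0.15320808  0.08263473] [-1.72562478 12.15483963  5.18717863] [1.33164046 0.07850374 0.36998454] 13.742585796196595 -125.16869172740358
```

View pics/w5.png

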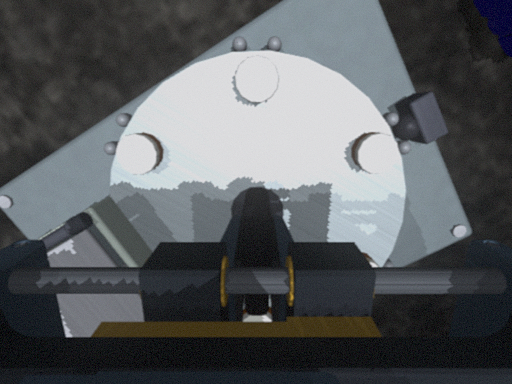

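View pics/s5.png

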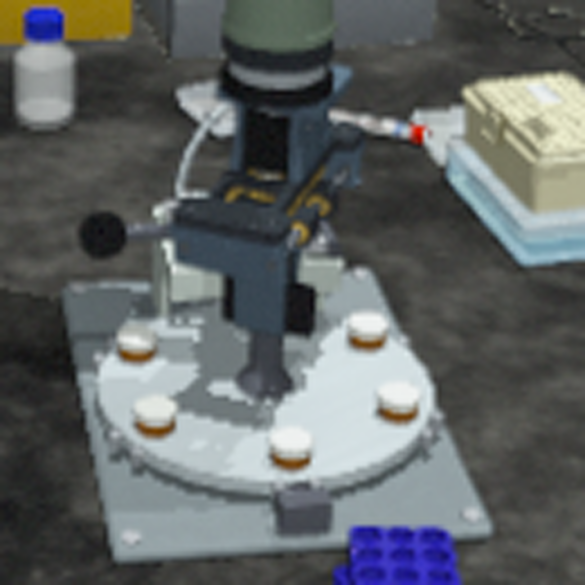

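Call:
arm_command:
  translation:
    - [0, 0, 0]
    - [0, 0, 0]
    - [0, 0, 0]
    - [0, 0, 0]
    - [0, 0, 0]
  dr:
    - [0, 0, 0]
    - [0, 0, 0]
    - [0, 0, 0]
    - [0, 0, 0]
    - [0, 0, 0]
  fingers: [0.05, 0.05, 0.05, 0.05, 0.05]

```text
time: 4.52
ee_pos: [0.5674, -0.1568, 0.0819]
tcp_rot: [-0.214, -0.674, 0.674, 0.214]
wrist_force: [-0.2, -0.3, 0.1]
width: 0.484
```

Call:
arm_command:
  translation:
    - [0, -0.01, 0]
    - [0, -0.03, 0]
    - [0, -0.035, 0]
    - [0, -0.035, 0]
    - [0, -0.03, 0]
  dr:
    - [0, 0, 0]
    - [0, 0, 0]
    - [0, 0, 0]
    - [0, 0, 0]
    - [0, 0, 0]
  fingers: [0.05, 0.05, 0.05, 0.05, 0.05]

```text
time: 4.93
ee_pos: [0.5677, -0.1568, 0.2252]
tcp_rot: [-0.215, -0.674, 0.674, 0.213]
wrist_force: [0.2, 0.2, 0.6]
width: 0.549
```

Call:
arm_command:
  translation:
    - [0, 0, 0]
    - [0, 0, 0]
  dr:
    - [0, 0, 0]
    - [0, 0, 0]
  fingers: [0.05, 0.05]

```text
time: 5.1
ee_pos: [0.5685, -0.1569, 0.2248]
tcp_rot: [-0.216, -0.674, 0.674, 0.212]
wrist_force: [0.2, -0.1, -0.7]
width: 0.552
```

```bash
python3 - <<'E'
from h import *
p,r,s=pose();z=r.as_matrix()[:,2];print(p,s["wrist_force"],s["width"]*91.2,np.degrees(np.arctan2(z[1],z[0])))
d=cam("wrist");save(d,"w6.png",k=1.5);np.save("w6.npy",d,allow_pickle=True);d=cam("side");save(d,"s6.png",(215,145,345,275),4.5)
E
```

```text
[ 0.56846998 -0.15691187  0.22478796] [ 0.15873127 -0.06382151 -0.72205231] 50.36510383280009 -125.20583195606697
```

View pics/w6.png

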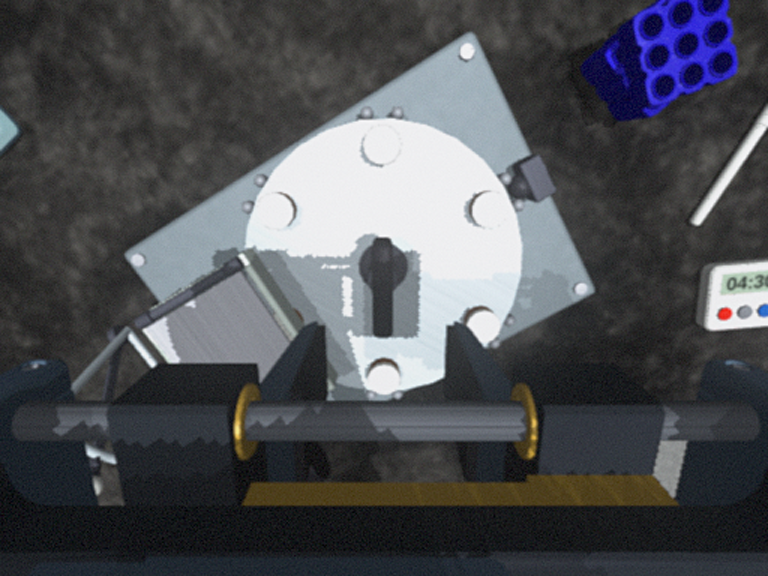

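View pics/s6.png

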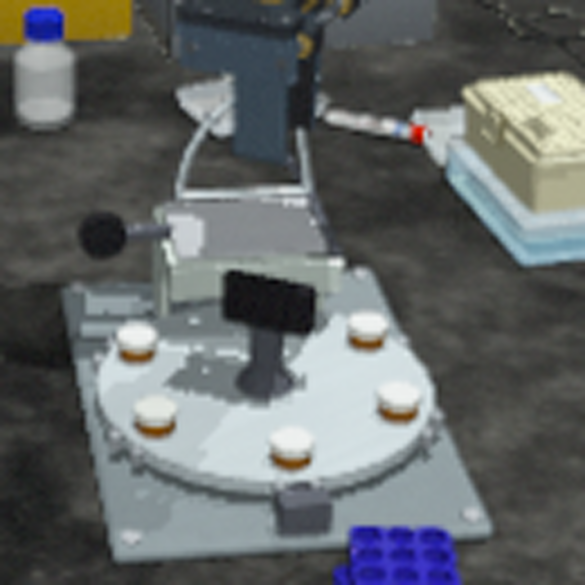

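The table now sits at the next detent: the jars are back in the same places, the bar has turned 60° and the flap is still shut. Next I'll refine the changer origin and plan the approach to the tab.

```bash
python3 - <<'E'
from h import *
d=np.load("w6.npy",allow_pickle=True).item()
f=lambda x,y:((x+.5)/1.5-.5,(y+.5)/1.5-.5)
A=[];B=[]
for p in [(380,145),(277,210),(487,210),(383,377)]: 
    q=plane(d,f(*p),.052); l=R.from_euler('z',.0905).apply(q-[.568,-.157,0]);a=np.degrees(np.arctan2(l[1],l[0]));b=np.radians(round((a-30)/60)*60+30);print(l[:2].round(4),a.round(1),(l[:2]-.097*np.array([np.cos(b),np.sin(b)])).round(4))
# plate corner screws z~.014 in local
for p in [(467,51),(137,260),(582,289)]:
    q=plane(d,f(*p),.014);print("screw",R.from_euler('z',.0905).apply(q-[.568,-.157,0])[:2].round(4))
# timer & scene cameras, side: triangulate tab
sd=viewer.camera("side")
for dd in (sd,viewer.camera("scene")):
    g=cv2.cvtColor(dd["pixels"],cv2.COLOR_RGB2GRAY)
    c=proj(dd,[.48,-.024,.092]).round().astype(int)
    w=(g[c[1]-10:c[1]+11,c[0]-12:c[0]+9]<45).astype(np.uint8)
    n,l,st,cc=cv2.connectedComponentsWithStats(w);i=1+st[1:,4].argmax();print(c,cc[i]+c-[12,10],st[i])
save(viewer.camera("scene"),"c6.png",(220,150,340,240),6)
E
```

```text
[ 0.0862 -0.0439] -27.0 [0.0022 0.0046]
[0.0848 0.0496] 30.3 [0.0008 0.0011]
[ 0.0033 -0.0918] -87.9 [0.0033 0.0052]
[-0.08    0.0497] 148.1 [0.004  0.0012]
screw [ 0.1145 -0.1386]
screw [0.1123 0.1924]
screw [-0.1104 -0.1408]
[238 197] [237.36363636 196.92207792] [ 7  6 10  9 77]
[256 197] [255.95454545 197.01515152] [ 8  6  9 10 66]
```

View pics/c6.png

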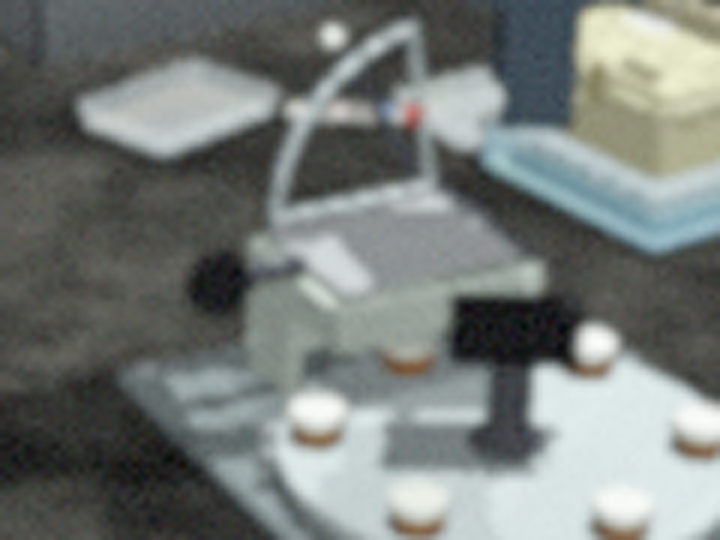

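```bash
cat >> h.py <<'E'
O=np.array([.5695,-.1555,0]); ML=R.from_euler('z',-.0905)
def L2W(p): return O+ML.apply(p)
def tilt(a):
    y=np.array([np.cos(a),0,-np.sin(a)]);z=np.array([0,-1.,0]);return ML*R.from_matrix(np.c_[np.cross(y,z),y,z])
E
python3 - <<'E'
from h import *
sd,sc=viewer.camera("side"),viewer.camera("scene")
def cen(d,c):
    c=np.round(c).astype(int); g=cv2.cvtColor(d["pixels"],cv2.COLOR_RGB2GRAY).astype(float)[c[1]-4:c[1]+5,c[0]-4:c[0]+5]
    w=np.clip(g-np.median(g)-25,0,None);yy,xx=np.mgrid[-4:5,-4:5];return c+[(w*xx).sum()/w.sum(),(w*yy).sum()/w.sum()]
# side ball from first picture is occluded? use current
us=(215+231.5/4.5-.5,145+72.5/4.5-.5); uc=cen(sc,(275,155.7)); print(us,uc)
(C1,v1),(C2,v2)=ray(sd,us),ray(sc,uc)
t=np.linalg.lstsq(np.c_[v1,-v2],C2-C1,rcond=None)[0];a,b=C1+t[0]*v1,C2+t[1]*v2;P=(a+b)/2
print(np.linalg.norm(a-b))
for o in ([.568,-.157,0],O):
  for C,v in((C1,v1),(C2,v2)):
    Cl=ML.inv().apply(C-o);vl=ML.inv().apply(v);s=(.19-Cl[1])/vl[1];p=Cl+s*vl;dd=p-[.065,.19,.092];print(p.round(4),np.hypot(dd[0],dd[2]),np.arctan2(dd[2],-dd[0]))
print("tri",ML.inv().apply(P-[.568,-.157,0]))
dr=np.array([np.cos(.6),0,-np.sin(.6)]);tab=np.array([-.1,.125,.092])
go(L2W(tab-.05*dr+[-.01,0,.09]),tilt(.6),.04,.12)
print(L2W(tab+.019*dr),L2W(tab-.05*dr+[-.01,0,.09]))
E
```

```text
(265.94444444444446, 160.61111111111111) [275.75371384 156.42376857]
0.0028221727680778756
[0.0019 0.19   0.1903] 0.11679685636251722 1.000402913006521
[0.0042 0.19   0.1872] 0.11300067091294572 1.0023247716692494
[0.0009 0.19   0.1896] 0.11678392034826829 0.9894160567462144
[0.0038 0.19   0.1865] 0.11261550108567252 0.9960054244625598
tri [0.00126713 0.18567833 0.1906496 ]
n 10 dr [-0.0254, -0.0482, 0.095]
[[0.0192, 0.0011, -0.0035], [0.019, -0.0006, -0.0044], [0.0187, -0.0023, -0.0053], [0.0181, -0.0039, -0.0063], [0.0173, -0.0054, -0.0073], [0.0164, -0.0068, -0.0082], [0.0152, -0.0081, -0.0092], [0.0139, -0.0092, -0.0101], [0.0125, -0.0102, -0.011], [0.0109, -0.011, -0.0118]]
[ 0.4968235  -0.02339112  0.08127179] [ 0.43014932 -0.01734058  0.21023212]
```

Call:
arm_command:
  translation:
    - [0.0192, 0.001, -0.0035]
    - [0.019, -0.0006, -0.0044]
    - [0.0187, -0.0023, -0.0053]
    - [0.018, -0.004, -0.0063]
    - [0.0173, -0.0054, -0.0073]
  dr:
    - [-0.0254, -0.0482, 0.095]
    - [-0.0254, -0.0482, 0.095]
    - [-0.0254, -0.0482, 0.095]
    - [-0.0254, -0.0482, 0.095]
    - [-0.0254, -0.0482, 0.095]
  fingers: [0.05, 0.05, 0.05, 0.05, 0.05]

```text
time: 5.87
ee_pos: [0.4982, -0.0862, 0.2166]
tcp_rot: [-0.298, -0.666, 0.682, -0.048]
wrist_force: [-0.0, 0.2, -0.3]
width: 0.548
```

Call:
arm_command:
  translation:
    - [0.0164, -0.0068, -0.0082]
    - [0.0152, -0.008, -0.0092]
    - [0.014, -0.0092, -0.01]
    - [0.0125, -0.01, -0.011]
    - [0.011, -0.011, -0.0118]
  dr:
    - [-0.0254, -0.0482, 0.095]
    - [-0.0254, -0.0482, 0.095]
    - [-0.0254, -0.0482, 0.095]
    - [-0.0254, -0.0482, 0.095]
    - [-0.0254, -0.0482, 0.095]
  fingers: [0.05, 0.05, 0.05, 0.05, 0.05]

```text
time: 6.28
ee_pos: [0.4451, -0.0426, 0.2196]
tcp_rot: [-0.344, -0.625, 0.662, -0.23]
wrist_force: [1.2, -0.5, 0.5]
width: 0.551
```

Call:
arm_command:
  translation:
    - [0, 0, 0]
    - [0, 0, 0]
  dr:
    - [0, 0, 0]
    - [0, 0, 0]
  fingers: [0.05, 0.05]

```text
time: 6.45
ee_pos: [0.4478, -0.0434, 0.2222]
tcp_rot: [-0.345, -0.624, 0.662, -0.23]
wrist_force: [0.5, 0.2, 0.3]
width: 0.548
```

```bash
python3 - <<'E'
from h import *
p,r,s=pose();print(p,s["qpos"].round(2));print((ML.inv()*r).as_matrix().round(3))
d=cam("wrist");save(d,"w7.png",k=1.5);np.save("w7.npy",d,allow_pickle=True)
for n,q in dict(tab=[-.1,.125,.092],top=[-.1,.125,.11],edge=[-.05,.125,.092]).items(): print(n,(proj(d,L2W(q))*1.5).round())
dr=np.array([np.cos(.6),0,-np.sin(.6)]);tab=np.array([-.1,.125,.092])
go(L2W(tab-.05*dr),tilt(.6),.03,.12)
E
```

```text
[ 0.44784047 -0.04340525  0.22215391] [-0.08 -0.19  2.42 -0.63  0.09  2.27]
[[-0.664  0.743 -0.08 ]
 [ 0.066 -0.048 -0.997]
 [-0.745 -0.667 -0.017]]
tab [351. 395.]
top [349. 387.]
edge [349. 333.]
n 4 dr [-0.013, -0.016, 0.0324]
[[0.0213, 0.0148, -0.0054], [0.0216, 0.0141, -0.0056], [0.022, 0.0135, -0.0057], [0.0223, 0.0129, -0.0059]]
```

View pics/w7.png

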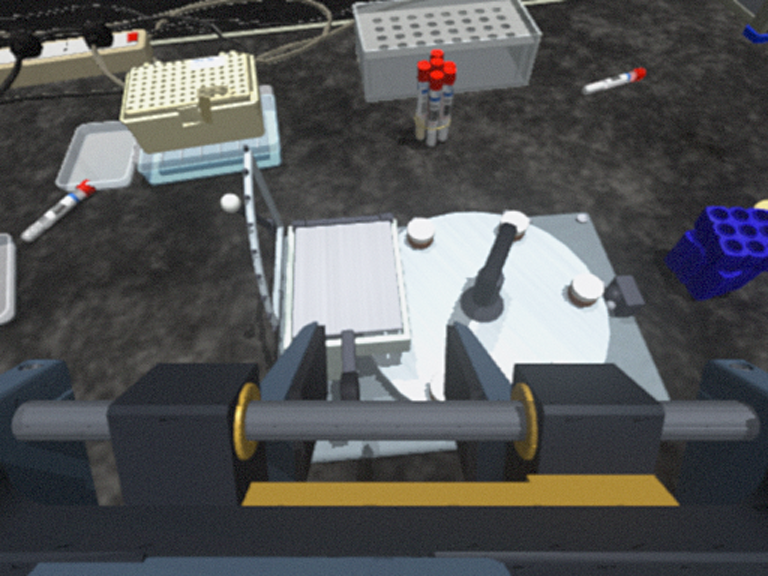

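The arm stopped short because J5 is near its limit. I'll use a steeper tool tilt of 1.15 rad.

```bash
python3 - <<'E'
from h import *
dr=np.array([np.cos(1.15),0,-np.sin(1.15)]);tab=np.array([-.1,.125,.092])
go(L2W(tab-.10*dr),tilt(1.15),.03,.08,n=5)
E
```

```text
n 5 dr [-0.0066, -0.0152, -0.0841]
[[0.0076, 0.0035, -0.0046], [0.0072, 0.0041, -0.0047], [0.0067, 0.0047, -0.0047], [0.0062, 0.0053, -0.0048], [0.0057, 0.0058, -0.0049]]
```

Call:
arm_command:
  translation:
    - [0.0076, 0.0035, -0.0046]
    - [0.0072, 0.004, -0.0047]
    - [0.0067, 0.0047, -0.0047]
    - [0.0062, 0.0053, -0.0048]
    - [0.0057, 0.0058, -0.0049]
  dr:
    - [-0.0066, -0.0152, -0.0841]
    - [-0.0066, -0.0152, -0.0841]
    - [-0.0066, -0.0152, -0.0841]
    - [-0.0066, -0.0152, -0.0841]
    - [-0.0066, -0.0152, -0.0841]
  fingers: [0.05, 0.05, 0.05, 0.05, 0.05]

```text
time: 6.92
ee_pos: [0.4451, -0.0272, 0.1896]
tcp_rot: [-0.21, -0.673, 0.697, -0.132]
wrist_force: [-0.2, -0.7, -0.7]
width: 0.548
```

Call:
arm_command:
  translation:
    - [0, 0, 0]
    - [0, 0, 0]
  dr:
    - [0, 0, 0]
    - [0, 0, 0]
  fingers: [0.05, 0.05]

```text
time: 7.08
ee_pos: [0.4455, -0.028, 0.1893]
tcp_rot: [-0.211, -0.671, 0.698, -0.133]
wrist_force: [-0.1, -0.7, -0.1]
width: 0.545
```

```bash
python3 - <<'E'
from h import *
p,r,s=pose();print(p,s["qpos"].round(2));print((ML.inv()*r).as_matrix().round(3))
d=cam("wrist");save(d,"w8.png",k=1.5);np.save("w8.npy",d,allow_pickle=True)
for n,q in dict(tab=[-.1,.125,.092],top=[-.1,.125,.11],edge=[-.05,.125,.094],el=[-.05,.168,.094],er=[-.05,.082,.094]).items(): print(n,(proj(d,L2W(q))*1.5).round())
dr=np.array([np.cos(1.15),0,-np.sin(1.15)]);tab=np.array([-.1,.125,.092])
go(L2W(tab-.06*dr),tilt(1.15),.03,.12,n=3)
E
```

```text
[ 0.44551318 -0.02796156  0.18934049] [-0.06 -0.09  2.22 -0.07  0.51  1.67]
[[-0.88   0.474 -0.026]
 [ 0.018 -0.02  -1.   ]
 [-0.474 -0.88   0.009]]
tab [369. 317.]
top [368. 312.]
edge [367. 243.]
el [304. 245.]
er [430. 242.]
n 3 dr [-0.0066, -0.0063, -0.024]
[[0.0032, 0.0141, -0.0033], [0.0029, 0.0142, -0.0033], [0.0025, 0.0143, -0.0032]]
```

View pics/w8.png

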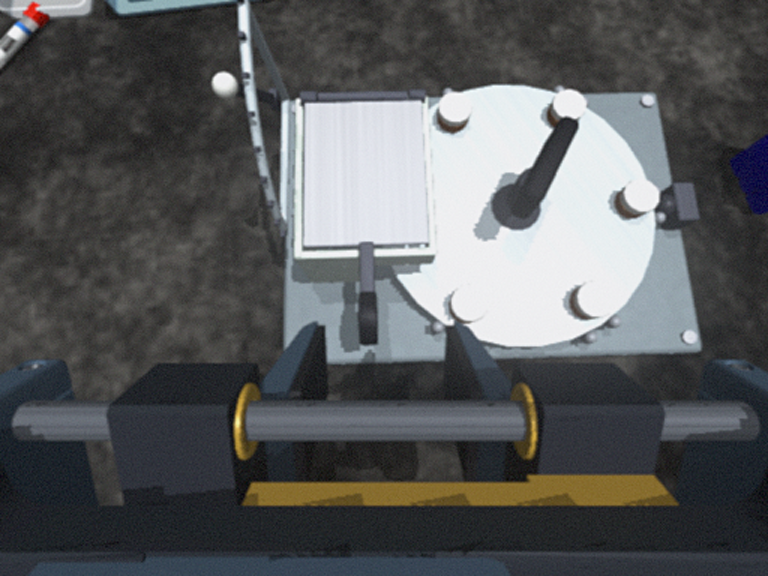

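The tab is seen at (368,315), matching the predicted (369,317). I'll go straight in.

```bash
python3 - <<'E'
from h import *
dr=np.array([np.cos(1.15),0,-np.sin(1.15)]);tab=np.array([-.1,.125,.092])
go(L2W(tab+.018*dr),tilt(1.15),n=5)
E
```

```text
n 5 dr [-0.004, -0.0038, -0.0144]
[[0.0031, 0.024, -0.0023], [0.0027, 0.0241, -0.0022], [0.0024, 0.0241, -0.0021], [0.002, 0.0242, -0.002], [0.0016, 0.0242, -0.002]]
```

Call:
arm_command:
  translation:
    - [0.006, 0.024, -0.005]
    - [0.004, 0.024, -0.0035]
    - [0.002, 0.024, -0.002]
    - [0.0, 0.024, 0.0]
    - [0.0, 0.024, 0.0]
  dr:
    - [-0.006, -0.006, -0.024]
    - [-0.006, -0.006, -0.024]
    - [-0.006, -0.006, -0.024]
    - [-0.002, 0.0, 0.0]
    - [0, 0, 0]
  fingers: [0.05, 0.05, 0.05, 0.05, 0.05]

```text
time: 7.55
ee_pos: [0.4862, -0.0224, 0.0749]
tcp_rot: [-0.18, -0.684, 0.697, -0.116]
wrist_force: [0.2, 0.4, -0.2]
width: 0.551
```

Call:
arm_command:
  translation:
    - [0, 0, 0]
    - [0, 0, 0]
  dr:
    - [0, 0, 0]
    - [0, 0, 0]
  fingers: [0.05, 0.05]

```text
time: 7.72
ee_pos: [0.4849, -0.0223, 0.0746]
tcp_rot: [-0.178, -0.684, 0.698, -0.115]
wrist_force: [-1.2, -0.0, 1.1]
width: 0.552
```

```bash
python3 - <<'E'
from h import *
p,r,s=pose();print(p,s["qpos"].round(2),s["wrist_force"]);print((ML.inv()*r).as_matrix().round(3))
print("grasp pt local",ML.inv().apply(p-O)-.019*(ML.inv()*r).as_matrix()[:,1])
d=cam("wrist");save(d,"w9.png",k=1.5);d=cam("side");save(d,"s9.png",(195,125,325,255),4.5)
E
```

```text
[ 0.48487251 -0.02230599  0.07461897] [-0.06  0.18  2.28 -0.05  0.26  1.65] [-1.2322949  -0.03207777  1.06342274]
[[-0.914  0.406 -0.001]
 [ 0.001 -0.    -1.   ]
 [-0.406 -0.914  0.   ]]
grasp pt local [-0.10402806  0.12500983  0.09198465]
```

View pics/w9.png

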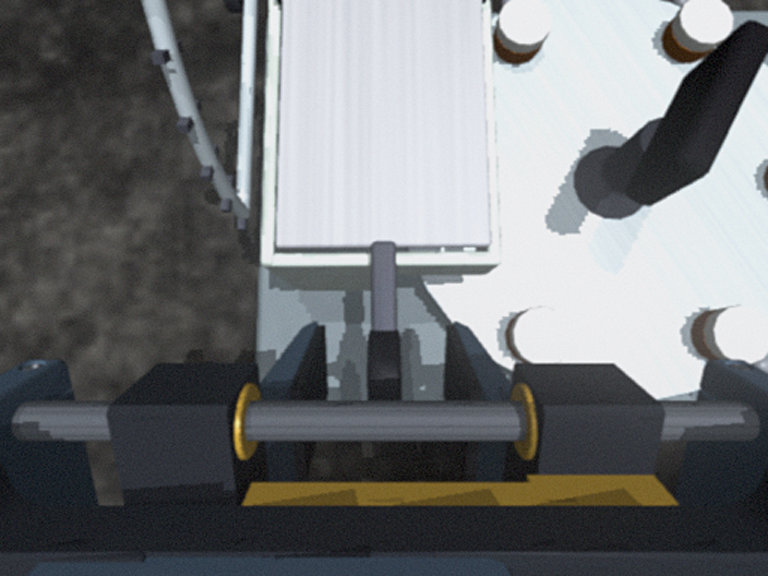

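View pics/s9.png

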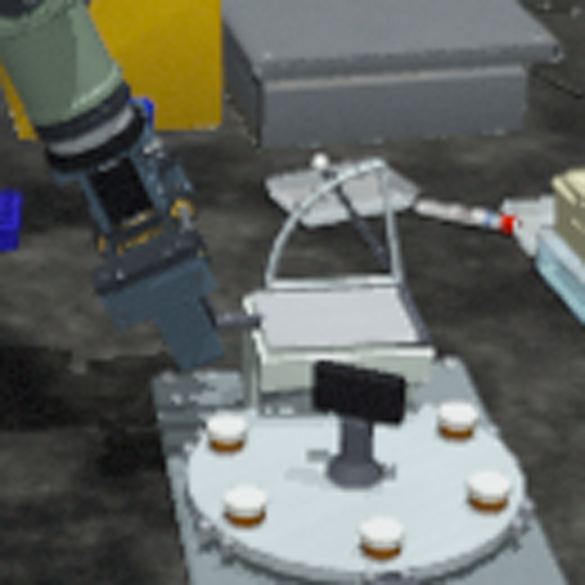

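Call:
arm_command:
  translation:
    - [-0.0027, 0.0012, 0]
    - [0, 0, 0]
    - [0, 0, 0]
    - [0, 0, 0]
    - [0, 0, 0]
  dr:
    - [0, 0, 0]
    - [0, 0, 0]
    - [0, 0, 0]
    - [0, 0, 0]
    - [0, 0, 0]
  fingers: [0.0, 0.0, 0.0, 0.0, 0.0]
  force: 35

```text
time: 8.23
ee_pos: [0.4893, -0.0225, 0.0761]
tcp_rot: [-0.179, -0.684, 0.698, -0.116]
wrist_force: [-0.4, -0.9, -0.2]
width: 0.214
```

Call:
arm_command:
  translation:
    - [0, 0, 0]
    - [0, 0, 0]
    - [0, 0, 0]
    - [0, 0, 0]
    - [0, 0, 0]
  dr:
    - [0, 0, 0]
    - [0, 0, 0]
    - [0, 0, 0]
    - [0, 0, 0]
    - [0, 0, 0]
  fingers: [0.0, 0.0, 0.0, 0.0, 0.0]

```text
time: 8.65
ee_pos: [0.4893, -0.0222, 0.0758]
tcp_rot: [-0.179, -0.684, 0.698, -0.117]
wrist_force: [-3.5, 3.9, 5.6]
width: 0.132
```

```bash
python3 - <<'E'
from h import *
p,r,s=pose();print(p,s["qpos"].round(2),s["wrist_force"],s["width"]*91.2)
m=(ML.inv()*r).as_matrix();pl=ML.inv().apply(p-O)
print("grasp pt local",pl-.019*m[:,1])
# arc rows: hinge in tool frame
h=m.T@(np.array([.065,.125,.092])-pl); print("hinge in tool",h)
for dth in (.05,.08,.1):
    Rr=R.from_rotvec([0,0,-dth]); print(dth,(h-Rr.apply(h)).round(5))
E
```

```text
[ 0.48925946 -0.02223639  0.07581668] [-0.06  0.19  2.27 -0.05  0.26  1.64] [-3.45517785  3.94241007  5.60084084] 12.02428327049412
grasp pt local [-0.0997221   0.12546841  0.09315706]
hinge in tool [-0.14986057  0.04938426  0.00057374]
0.05 [-0.00266 -0.00743 -0.     ]
0.08 [-0.00443 -0.01182  0.     ]
0.1 [-0.00568 -0.01471  0.     ]
```

Call:
arm_command:
  translation:
    - [-0.0027, -0.0074, 0]
    - [-0.0044, -0.0118, 0]
    - [-0.0044, -0.0118, 0]
    - [-0.0044, -0.0118, 0]
    - [-0.0044, -0.0118, 0]
  dr:
    - [0, 0, -0.05]
    - [0, 0, -0.08]
    - [0, 0, -0.08]
    - [0, 0, -0.08]
    - [0, 0, -0.08]
  fingers: [0.0, 0.0, 0.0, 0.0, 0.0]

```text
time: 9.07
ee_pos: [0.494, -0.0226, 0.1339]
tcp_rot: [-0.049, -0.706, 0.707, 0.015]
wrist_force: [5.4, 2.4, -7.4]
width: 0.132
```

```bash
python3 - <<'E'
from h import *
p,r,s=pose();m=(ML.inv()*r).as_matrix();pl=ML.inv().apply(p-O);g=pl-.019*m[:,1];d=g-[.065,.125,.092]
print(s["qpos"].round(2),s["wrist_force"],s["moment"],s["width"]*91.2);print(g,np.hypot(d[0],d[2]),np.arctan2(d[2],-d[0]),"tool ang",np.arctan2(-m[2,1],m[0,1])-1.1527)
d=cam("side");save(d,"s10.png",(195,105,325,235),4.5)
E
```

```text
[-0.07  0.24  1.9  -0.    0.95  1.59] [ 5.39539343  2.4378984  -7.4021151 ] [ 0.30786344 -0.57609617  0.64319468] 12.075748314448457
[-0.08805698  0.12556803  0.15284112] 0.1647060475472331 0.3783548271176418 tool ang 0.37077644872106785
```

View pics/s10.png

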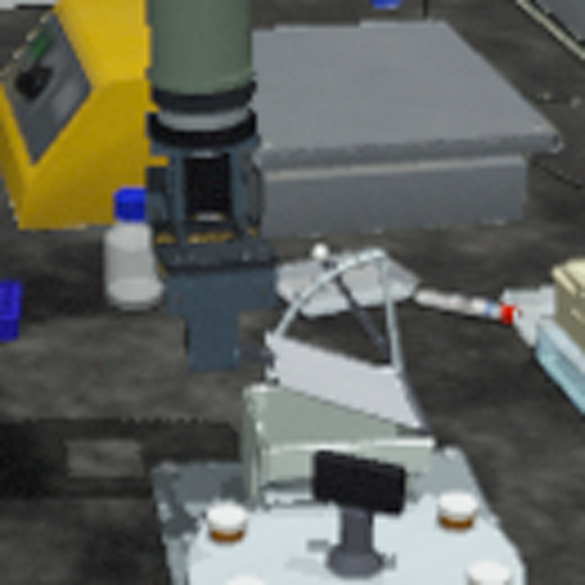

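Call:
arm_command:
  translation:
    - [-0.0044, -0.0118, 0]
    - [-0.0044, -0.0118, 0]
    - [-0.0044, -0.0118, 0]
    - [-0.0044, -0.0118, 0]
    - [-0.0044, -0.0118, 0]
  dr:
    - [0, 0, -0.08]
    - [0, 0, -0.08]
    - [0, 0, -0.08]
    - [0, 0, -0.08]
    - [0, 0, -0.08]
  fingers: [0.0, 0.0, 0.0, 0.0, 0.0]

```text
time: 9.53
ee_pos: [0.5212, -0.0248, 0.1888]
tcp_rot: [-0.094, 0.701, -0.689, -0.157]
wrist_force: [-0.5, 3.6, -5.6]
width: 0.132
```

Call:
arm_command:
  translation:
    - [-0.0027, -0.0074, 0]
    - [-0.0027, -0.0074, 0]
    - [-0.0027, -0.0074, 0]
    - [0, 0, 0]
    - [0, 0, 0]
  dr:
    - [0, 0, -0.05]
    - [0, 0, -0.05]
    - [0, 0, -0.05]
    - [0, 0, 0]
    - [0, 0, 0]
  fingers: [0.0, 0.0, 0.0, 0.0, 0.0]

```text
time: 9.95
ee_pos: [0.5369, -0.0261, 0.206]
tcp_rot: [-0.146, 0.692, -0.675, -0.207]
wrist_force: [-3.4, 3.8, 1.3]
width: 0.129
```

```bash
cat > chk.py <<'E'
from h import *
import sys
k=sys.argv[1]
p,r,s=pose();m=(ML.inv()*r).as_matrix();pl=ML.inv().apply(p-O);g=pl-.019*m[:,1];d=g-[.065,.125,.092]
print(s["time"],s["qpos"].round(2),s["wrist_force"],s["moment"],s["width"]*91.2);print(g,np.hypot(d[0],d[2]),np.arctan2(d[2],-d[0]),"tool ang",np.arctan2(-m[2,1],m[0,1])-1.1527)
d=cam("side");save(d,f"s{k}.png",(225,135,305,215),7.2);np.save(f"s{k}.npy",d,allow_pickle=True)
d=cam("scene");save(d,f"c{k}.png",(235,125,335,205),7.2);np.save(f"c{k}.npy",d,allow_pickle=True)
d=cam("wrist");save(d,f"w{k}.png",k=1.5);np.save(f"w{k}.npy",d,allow_pickle=True)
E
python3 chk.py 11
```

```text
9.95 [-0.08  0.55  1.32  0.01  1.78  1.59] [-3.40253305  3.82218926  1.26709107] [0.33374226 0.63440251 0.39110692] 11.768085050686565
[-0.03495228  0.12589332  0.2226656 ] 0.1645112666624507 0.9177974786319114 tool ang 0.9235637087401145
```

View pics/s11.png

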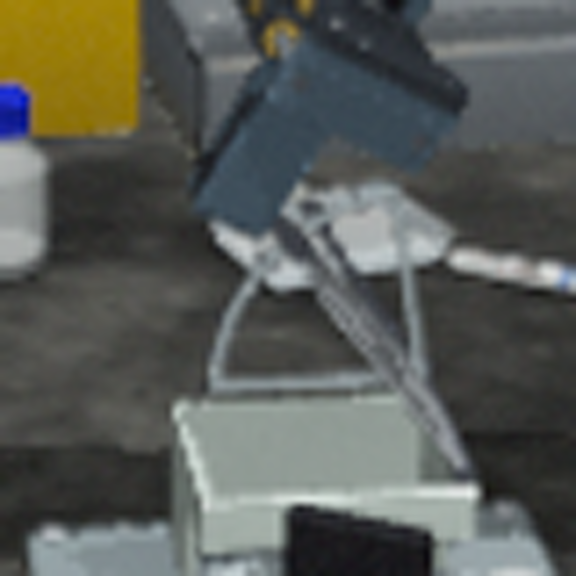

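View pics/c11.png

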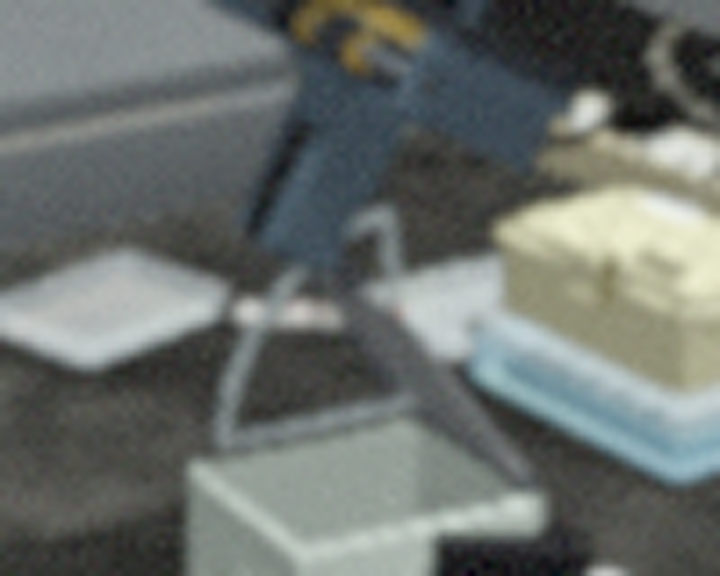

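View pics/w11.png

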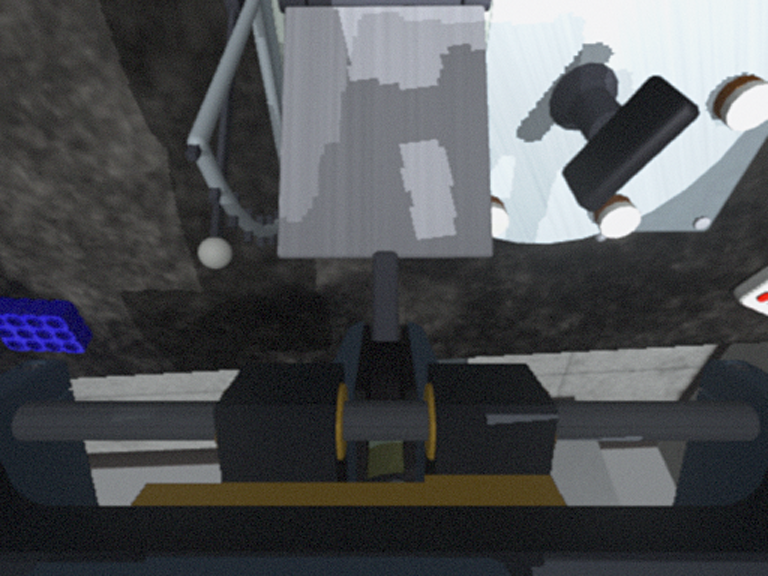

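```bash
cat > rel.py <<'E'
from h import *
import sys
k=sys.argv[1]; d=np.load(f"w{k}.npy",allow_pickle=True).item(); im=d["pixels"]
g=cv2.GaussianBlur(cv2.cvtColor(im,cv2.COLOR_RGB2GRAY),(3,3),0).astype(float)
# ball: bright blob near guess
gx,gy=[float(v)/1.5 for v in sys.argv[2:4]]; er=float(sys.argv[4])/1.5
x0,y0=int(gx)-18,int(gy)-16; sub=g[y0:y0+33,x0:x0+37]
m=(sub>(sub.max()+np.median(sub))/2).astype(np.uint8); n,l,st,c=cv2.connectedComponentsWithStats(m)
i=1+st[1:,4].argmax(); (bx,by),rad=cv2.minEnclosingCircle(np.argwhere(l==i)[:,::-1].astype(np.float32)); bx+=x0;by+=y0
print("ball",bx,by,rad,c[i]+[x0,y0],st[i])
# flap side edges just above free edge row er: subpixel gradient peaks
for rr in (er-4,er-8,er-12):
    row=g[int(rr)-1:int(rr)+2].mean(0); gr=np.abs(np.gradient(row))
    def pk(a,b):
        j=a+gr[a:b].argmax(); w=gr[j-2:j+3]; return (w*np.arange(j-2,j+3)).sum()/w.sum()
    print("row",int(rr),"L",pk(170,200),"R",pk(315,345))
col=g[:,230:245].mean(1);gr=np.abs(np.gradient(col));j=int(er)-8+gr[int(er)-8:int(er)+9].argmax();w=gr[j-2:j+3];print("edge row",(w*np.arange(j-2,j+3)).sum()/w.sum())
save(d,f"wz{k}.png",(110,110,360,200),3)
C,v=ray(d,(bx,by))
Cl=ML.inv().apply(C-O);vl=ML.inv().apply(v);s=(.19-Cl[1])/vl[1];p=Cl+s*vl;dd=p-[.065,.19,.092];print("ball by ray",p.round(4),np.hypot(dd[0],dd[2]),np.arctan2(dd[2],-dd[0]))
E
python3 rel.py 11 214 253 255
python3 - <<'E'
from h import *
for k,uv in (("w7",(231,203)),("w8",(224.5,84))):
    d=np.load(k+".npy",allow_pickle=True).item();C,v=ray(d,((uv[0]+.5)/1.5-.5,(uv[1]+.5)/1.5-.5))
    Cl=ML.inv().apply(C-O);vl=ML.inv().apply(v);s=(.19-Cl[1])/vl[1];p=Cl+s*vl;dd=p-[.065,.19,.092];print(k,p.round(4),np.hypot(dd[0],dd[2]),np.arctan2(dd[2],-dd[0]))
E
```

```text
ball 142.0887851715088 168.13551330566406 10.152586936950684 [142.17628205 168.03525641] [  8   7  21  19 312]
row 166 L 184.43243243243245 R 327.9383033419024
row 162 L 184.9277652370203 R 327.9217603911981
row 158 L 185.01639344262293 R 329.14864864864865
edge row 170.99033816425123
ball by ray [0.0038 0.19   0.1909] 0.11631932719096248 1.0168270644151038
w7 [-0.0008  0.19    0.1903] 0.11825214340340442 0.9811791494699874
w8 [-0.0006  0.19    0.1917] 0.11932154932254085 0.9887819790005213
```

View pics/wz11.png

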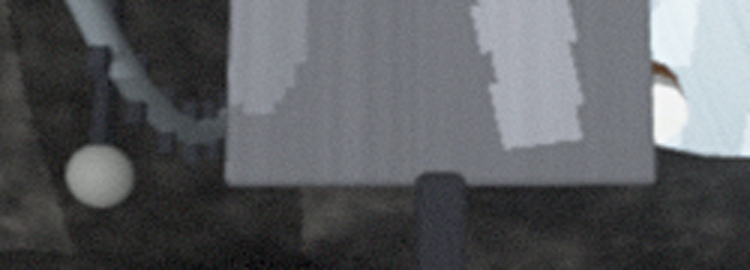

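Call:
arm_command:
  translation:
    - [-0.0019, -0.0052, 0]
    - [-0.0019, -0.0052, 0]
    - [0, 0, 0]
    - [0, 0, 0]
    - [0, 0, 0]
  dr:
    - [0, 0, -0.035]
    - [0, 0, -0.035]
    - [0, 0, 0]
    - [0, 0, 0]
    - [0, 0, 0]
  fingers: [0.0, 0.0, 0.0, 0.0, 0.0]

```text
time: 10.52
ee_pos: [0.5451, -0.0268, 0.2133]
tcp_rot: [-0.169, 0.687, -0.668, -0.231]
wrist_force: [-4.2, 4.9, 0.2]
width: 0.132
```

```bash
python3 chk.py 12;python3 rel.py 12 214 250 255; python3 - <<'E'
from h import *
d=np.load("w12.npy",allow_pickle=True).item(); save(d,"wz12.png",(120,130,200,190),9)
d=np.load("w12.npy",allow_pickle=True).item(); save(d,"wzr12.png",(290,130,370,190),9)
E
```

```text
10.5167 [-0.08  0.6   1.24  0.01  1.88  1.59] [-4.15569807  4.9133973   0.16462217] [0.35077024 0.57135148 0.28328076] 12.024909272002827
[-0.02560112  0.12593306  0.22921154] 0.16442496828930528 0.987212671186795 tool ang 0.9921769697126417
ball 147.52127647399902 171.79787254333496 9.55474853515625 [147.53429603 171.50541516] [ 14  13  20  18 277]
row 166 L 184.57489878542512 R 327.8654822335026
row 162 L 184.81640625 R 327.84558823529414
row 158 L 185.08793969849245 R 327.75621890547256
edge row 171.11716489874635
ball by ray [0.004  0.19   0.1908] 0.11609118836007462 1.0178675572816125
```

View pics/wz12.png

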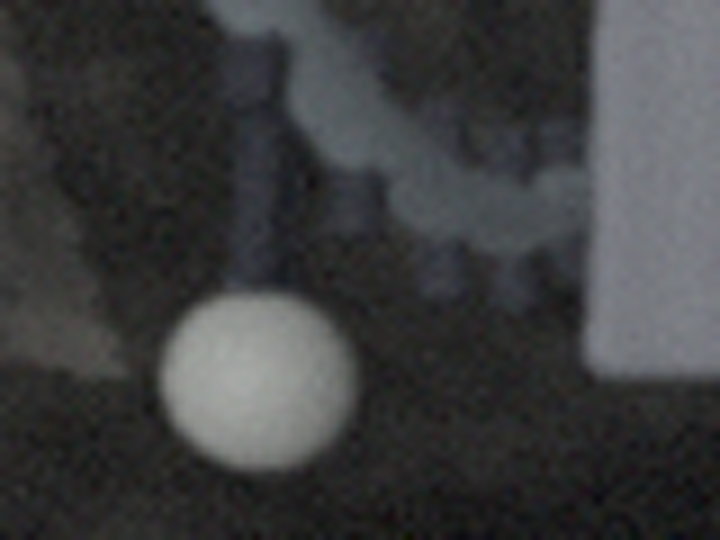

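View pics/wzr12.png

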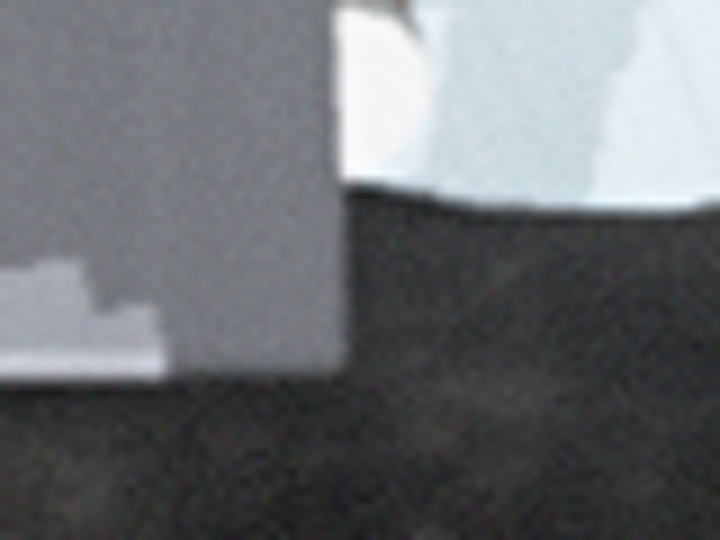

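View pics/s12.png

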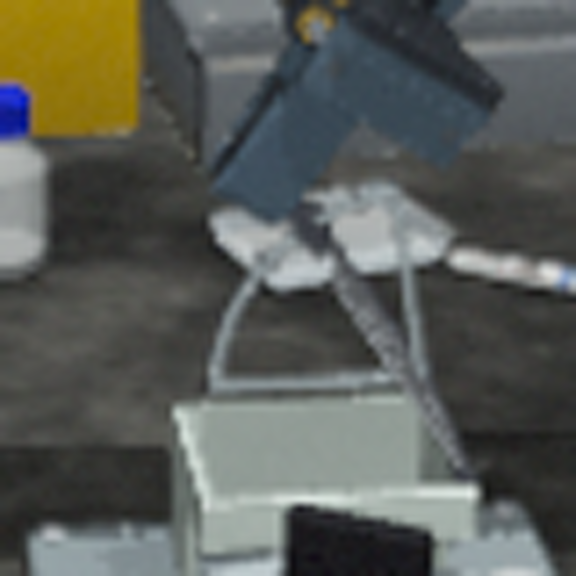

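View pics/c12.png

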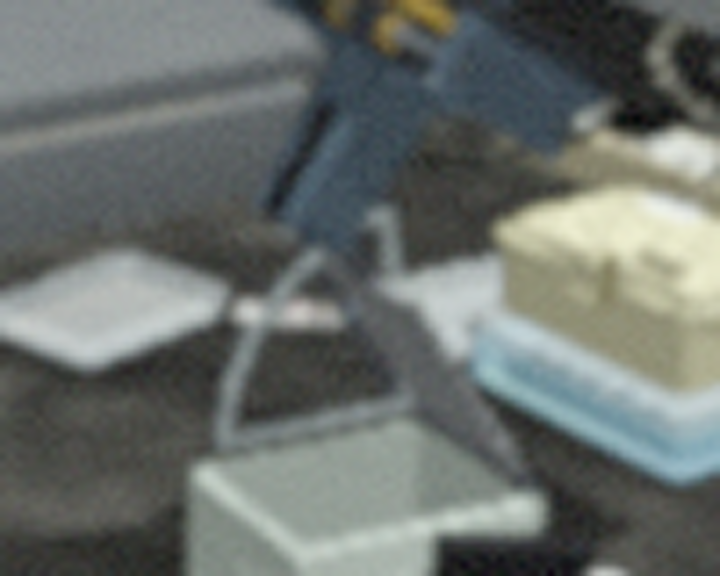

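The wrist view shows the ball at about (147.9,171.8) and the flap edges at columns 185.1 and 328.1, which suggests the flap is still about 0.02 rad low. I'll tighten this with a joint point fit over the wrist views.

```bash
python3 - <<'E'
from h import *
d=np.load("w8.npy",allow_pickle=True).item()
save(d,"z8a.png",(130,40,300,180),4.2)
d=np.load("w7.npy",allow_pickle=True).item()
save(d,"z7a.png",(130,110,300,240),4.2)
E
```

```text
(no output)
```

View pics/z8a.png

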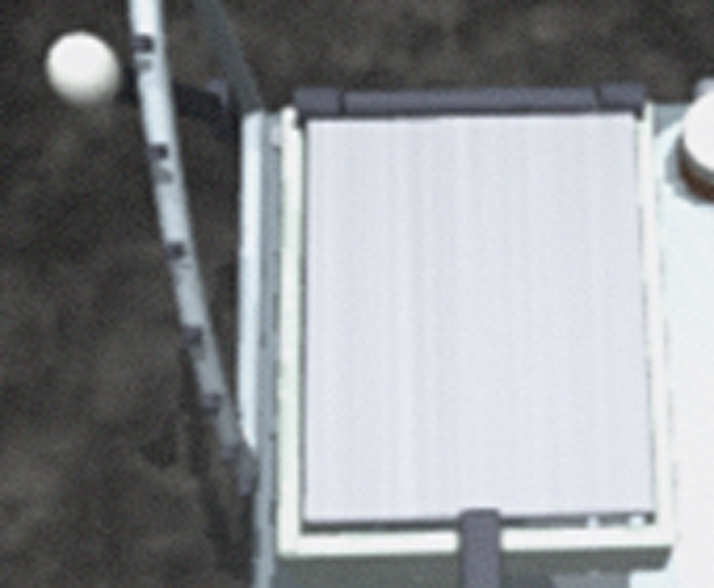

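View pics/z7a.png

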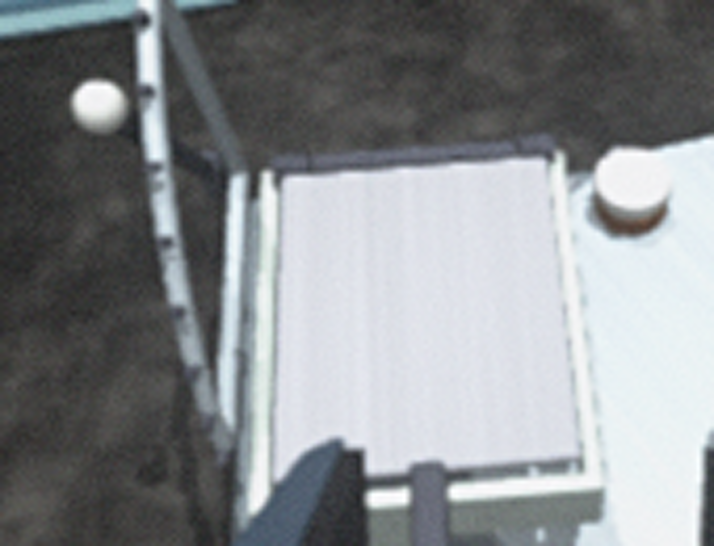

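```bash
cat > fit.py <<'E'
from h import *
from scipy.optimize import least_squares
D={k:np.load(k+".npy",allow_pickle=True).item() for k in("w7","w8","w11","w12")}
T0=viewer.camera("wrist")["T_tool_cam"]
Z=lambda x,y,k,ox,oy:((x+.5)/k-.5+ox,(y+.5)/k-.5+oy)
def flap(th,r,y,n): return np.array([.065-r*np.cos(th)+n*np.sin(th),y,.092+r*np.sin(th)+n*np.cos(th)])
obs=[] # view, kind, px
for x,y,t in((303,519,'L'),(654,514,'R'),(84,69,'B')): obs.append(("w8",t,Z(x,y,4.2,130,40)))
for x,y,t in((580,458,'R'),(99,106,'B')): obs.append(("w7",t,Z(x,y,4.2,130,110)))
obs+=[("w11",'L',(185.2,171.)),("w11",'R',(328.,171.)),("w11",'B',(142.3,168.1)),("w12",'L',(185.1,171.2)),("w12",'R',(328.1,171.)),("w12",'B',(147.9,171.7))]
S=[("side",viewer.camera("side"),(265.9,160.6)),("scene",viewer.camera("scene"),(275.75,156.4))]
def res(q,full=False):
    dt,dr,o,yw,tp,t11,t12=q[:3],q[3:6],q[6:8],q[8],q[9],q[10],q[11]
    Ml=R.from_euler('z',yw); ou=[]
    for v,t,px in obs:
        d=dict(D[v]); Tw=np.linalg.inv(d["camera_from_world"])@np.linalg.inv(T0)
        X=T0.copy();X[:3,3]+=dt;X[:3,:3]=X[:3,:3]@R.from_rotvec(dr).as_matrix()
        d["camera_from_world"]=np.linalg.inv(Tw@X)
        th={"w7":0,"w8":0,"w11":t11,"w12":t12}[v]
        p={'L':flap(th,.115,.168,.002),'R':flap(th,.115,.082,.002),'B':flap(tp,.115,.19,0)}[t]
        ou.append((proj(d,np.r_[o,0]+Ml.apply(p))-px)/.6)
    for n,d,px in S: ou.append((proj(d,np.r_[o,0]+Ml.apply(flap(tp,.115,.19,0)))-px)/.9)
    if full:
        for a,b in zip(obs+[(s[0],'B') for s in S],ou): print(a[0],a[1],(b).round(1))
    return np.concatenate(ou+[dt/.002,dr/.005,(o-[.569,-.156])/.002,[(yw+.0905)/.005]])
q0=np.r_[np.zeros(6),.5695,-.1555,-.0905,1,.92,.99]
r=least_squares(res,q0); res(r.x,True)
C=np.linalg.inv(r.jac.T@r.jac);print(r.x.round(4),np.sqrt(np.diag(C)).round(4))
g=np.zeros(12);g[9]=1;g[11]=-1;print("tp-t12",r.x[9]-r.x[11],np.sqrt(g@C@g),"cost",r.cost)
E
python3 fit.py
```

```text
w8 L [-0.8  0.7]
w8 R [ 0.4 -0.7]
w8 B [0. 0.]
w7 R [ 0.7 -0.5]
w7 B [ 0.2 -0.1]
w11 L [-0.7  0.5]
w11 R [0.1 0.4]
w11 B [ 0.7 -0.7]
w12 L [-0.6  0.3]
w12 R [0.  0.5]
w12 B [ 0.2 -0.5]
side B [0.4 0.4]
scene B [-0.5 -0.5]
[ 5.000e-04 -3.000e-04  3.000e-04  2.300e-03  3.800e-03  2.800e-03
  5.694e-01 -1.557e-01 -8.980e-02  9.934e-01  9.041e-01  9.765e-01] [0.0008 0.0008 0.0014 0.0025 0.0025 0.0031 0.0009 0.0013 0.0038 0.0052
 0.0102 0.01  ]
tp-t12 0.01690300817123991 0.008518465812364567 cost 3.8619550881741818
```

The fit puts the pointer at about 0.993 and the flap at 0.977 by vision (0.987 by arm kinematics). I'll raise the flap by about 0.013 rad.

Call:
arm_command:
  translation:
    - [-0.0007, -0.0019, 0]
    - [0, 0, 0]
    - [0, 0, 0]
    - [0, 0, 0]
    - [0, 0, 0]
  dr:
    - [0, 0, -0.013]
    - [0, 0, 0]
    - [0, 0, 0]
    - [0, 0, 0]
    - [0, 0, 0]
  fingers: [0.0, 0.0, 0.0, 0.0, 0.0]

```text
time: 11.23
ee_pos: [0.5467, -0.0269, 0.2145]
tcp_rot: [-0.174, 0.686, -0.666, -0.235]
wrist_force: [-4.7, 4.1, -0.2]
width: 0.13
```

```bash
python3 chk.py 13;python3 rel.py 13 222 257 255; python3 - <<'E'
from h import *
d=np.load("w13.npy",allow_pickle=True).item(); save(d,"wz13.png",(120,130,200,190),9)
E
```

```text
11.2333 [-0.08  0.61  1.23  0.01  1.89  1.59] [-4.72040352  4.11693166 -0.24674922] [0.34903522 0.52713741 0.30034455] 11.82905917710889
[-0.02384085  0.12596654  0.23035227] 0.16442033875455273 0.9999699393534686 tool ang 1.0048193645205974
ball 148.5 172.5 9.617792129516602 [148.58422939 172.1827957 ] [  9   9  20  18 279]
row 166 L 184.67311827956988 R 327.94014962593525
row 162 L 184.84200385356453 R 327.8375634517767
row 158 L 185.07804878048782 R 327.8131067961166
edge row 171.15048769159313
ball by ray [0.004  0.19   0.1909] 0.1161765496881854 1.0176235334953347
```

View pics/wz13.png

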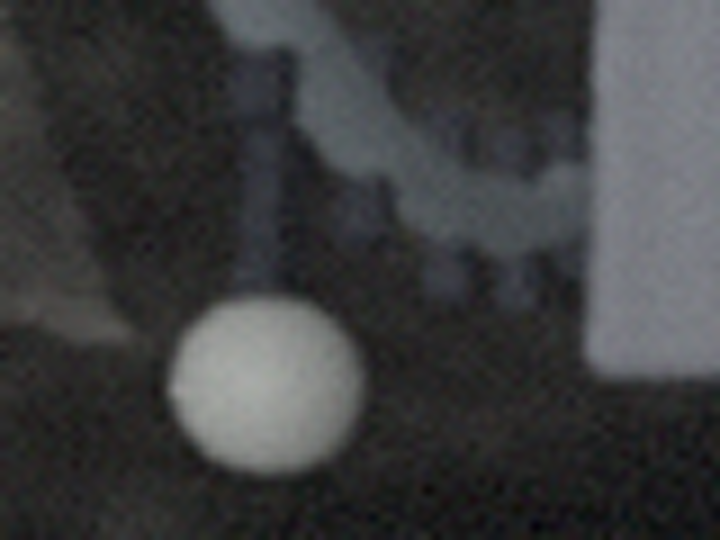

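View pics/w13.png

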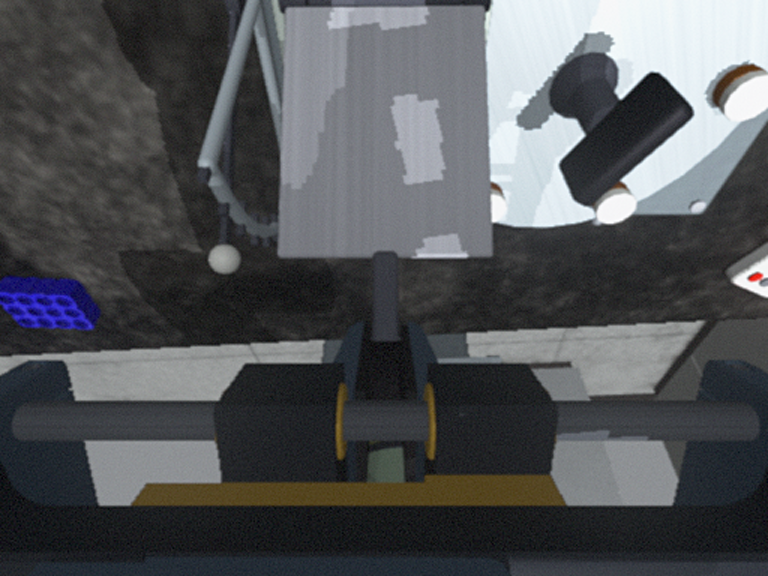

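```bash
sed -e 's/"w11","w12")}/"w11","w12","w13")}/' -e 's/^S=/obs+=[("w13","L",(185.1,171.2)),("w13","R",(328.1,171.0)),("w13","B",(148.9,172.35))]\nS=/' -e 's/"w12":t12}/"w12":t12,"w13":t12+.013}/' fit.py > fit2.py; python3 fit2.py
```

```text
w8 L [-0.8  0.8]
w8 R [ 0.4 -0.7]
w8 B [-0.  0.]
w7 R [ 0.7 -0.5]
w7 B [ 0.2 -0.1]
w11 L [-0.7  0.6]
w11 R [0.1 0.2]
w11 B [ 0.8 -0.6]
w12 L [-0.5  0.4]
w12 R [0.  0.3]
w12 B [ 0.3 -0.4]
w13 L [-0.5  0.3]
w13 R [0.1 0.3]
w13 B [ 0.2 -0.7]
side B [0.5 0.4]
scene B [-0.4 -0.5]
[ 4.000e-04 -4.000e-04  3.000e-04  2.300e-03  3.900e-03  3.500e-03
  5.695e-01 -1.557e-01 -8.960e-02  9.942e-01  9.047e-01  9.769e-01] [0.0007 0.0007 0.0014 0.0024 0.0024 0.0029 0.0009 0.0013 0.0037 0.0051
 0.0098 0.0084]
tp-t12 0.017313577410195014 0.006642540107668209 cost 4.388635507573039
```

The combined fit gives the pointer 0.994 and the flap 0.990, while arm kinematics gives the flap 1.000. They agree within measurement error, so I'm handing in while holding.

```bash
python3 - <<'E'
from h import *
d=cam("side");save(d,"s14.png",(150,105,345,320),2.7)
p,r,s=pose();print(s["time"],p,s["wrist_force"],s["width"]*91.2,np.abs(s["qvel"]).max())
E
```

```text
11.5833 [ 0.54665258 -0.02691661  0.2145265 ] [-3.03287506  5.23234593  0.66456104] 11.924098041848184 0.0019839305819640417
```

View pics/s14.png

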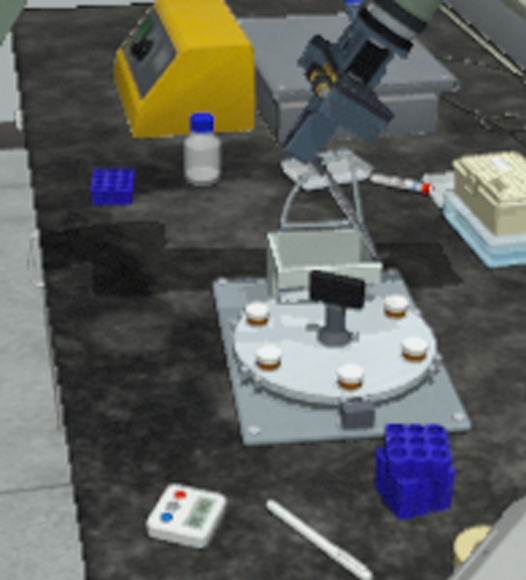

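The final side view shows the table in its detent, with the jars at their stations and the bystanders undisturbed. The flap is held up in line with the pointer.

```bash
python3 -c "
from station import arm
print(arm.sign_off())"
```

```text
the job is handed in; nothing more can be done
None
```

I turned the knob 60° clockwise and let go. The jars then sat in the same places as at the start, the bar had turned 60°, and the flap was still shut. I then gripped the flap by its tab, swung it up to the pointer and handed in at about 11.6 s, still holding it (opening 12 mm, joints at rest).

**Flap against pointer:** I never saw the alignment directly at camera resolution, so it rests on fits.
- The fit over the wrist, side and scene views put the pointer at 0.994 ± 0.005 rad and the flap at 0.990 rad, with about ±0.007 on the difference.
- The arm's kinematics put the flap at 1.000 rad.
- The single-view checks disagreed by 0.01 to 0.02 rad. The ball's column and its ray in the last wrist view suggested the flap was still slightly low. The ball's row suggested it was slightly high.

**Other checks:**
- My first tab approach stalled near the J5 limit, without contact, so I used a steeper tilt.
- The highest wrist force in the readings I took was about 13 N, while turning the knob.
- The timer, bottle and cube rack looked unmoved in the last side view.

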